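Empty the saddle-arch mould

TASK

The moulding is finished. First switch off the mould heater by turning the control box's knob anticlockwise to its end stop, then swing the mould's lid up and over past vertical so that it stays open by itself. Then lift the moulded arch out and set it down gently in the middle of the cooling tray, flat on the tray's floor and the same way up as it lay in the mould; do not drop it, and do not push aside or knock over the jar and the tin standing nearby.

Things in the scene. Friction and masses are not known exactly. Their poses are not given: they have to be found in the camera images.
- mould: Lower half of an aluminium clamshell mould, fixed to the bench: a block 130 (x) x 170 (y) x 50 mm on a 160 x 200 x 8 mm foot plate. Origin at the centre of its underside; its front (handle side) faces its own -x, its hinge is along its +x top edge, z up. A recess 6 mm deep in its top holds the arch with 2 mm play around it; the mould's top face between the arch's legs is 50 mm up.
- lid (a joint): Hinge angle of the mould's lid (130 x 170 x 30 mm, 0.7 kg, nearly no friction): 0 shut, growing as it opens upward and away from the handle side; its back stop is at 1.95 rad. Balances at about 1.3 rad: left below that it falls shut, left above it falls back onto the stop and stays.
- lid_bar (a point): Middle of the lid's handle: a round steel bar 12 mm thick, with 90 mm clear between its two arms, parallel to the hinge, 41 mm clear of the lid's front edge. It lies 170 mm from the hinge line along the lid and 16 mm above it (lid shut), so it moves on an arc about lid_hinge. Axes as the mould's with the lid shut: y along the bar, -x away from the hinge.
- lid_hinge (a point): Middle of the lid's hinge line, at the mould's top rear edge, 50 mm above the bench. Its y axis is the hinge line; its axes turn with the lid and agree with the mould's when shut.
- arch_center (a point): Centre (half-way up, and middle of its outline) of the moulded arch: a rigid black horseshoe (saddle head arch), 76 mm long (its x), 100 mm wide (its y), 22 mm thick (its z, up), about 0.11 kg. All its bars are 18 mm wide; crown at its -x end, two legs pointing to +x with a 64 mm gap between them. In the mould its axes agree with the mould's and its upper 16 mm stand above the mould's top face; the shut lid hides it.
- arch_crown (a point): Middle of the arch's straight crown bar (18 mm across in the arch's x, straight for 74 mm along its y), half-way up: 29 mm from arch_center along the arch's -x.
- knob (a joint): Knob angle: 0 at the anticlockwise end stop (off), growing clockwise seen from above (start 0.7 to 1.4 rad, far stop 1.7). Stiff: 0.05 N m; stays where it is left. At off its white pointer points along the control box's -x, at the white bar mark.
- knob_grip (a point): On the vertical axis of the knob, at the height to grip. The knob has a black upright bar grip 38 mm long (its x), 14 mm wide (its y) and 32 mm high, its top 7 mm above this point, standing on a disc whose face is 23 mm below this point. Its axes turn with the knob; the white pointer is at its -x end.
- control: Heater control box, grey, fixed: 120 (x) x 100 (y) x 45 mm, the knob on its top 12 mm towards its -x from the middle. Origin at the centre of its underside.
- tray_in (a point): Centre of the inner floor (5 mm above the bench) of the cooling tray: a plain square shallow steel tray, fixed, 170 x 170 x 18 mm outside, walls 4 mm; x and y along its sides, z up.
- jar: Bystander: pale glass jar with a steel cap, 64 mm wide, 80 mm high. Origin under it.
- tin: Bystander: plain metal tin, 68 mm wide, 75 mm high. Origin under it.
There are look-alikes about, which are no part of the job. Leave any red look-alike of the control alone.

How it is judged (in metres and radians):
On the way, in this order (a step that is already met when the one before it is completed fails the run):
1. the knob is at its anticlockwise end stop (within 0.10 rad), lid still shut (value of joint knob below 0.1 rad and value of joint lid below 0.3 rad), for 0.2 s.
2. the lid stands open past vertical (over 1.7 rad) with the robot's hand off it, knob still off, arch still in the mould (value of joint lid above 1.7 rad and value of joint knob below 0.1 rad and contact force between lid and the fingers below 0.3 N and distance of arch_center from where it was at the start of the episode below 0.015 m), for 0.2 s.
3. the arch is lifted clear of the mould (its centre over 100 mm above the bench), lid still open (value of joint lid above 1.7 rad and height (world z) of arch_center above 0.1 m), for 0.1 s.
At the end, for the whole second after the job is handed in: The knob is off (within 0.10 rad of its anticlockwise stop), the lid stays open over 1.7 rad, and the arch lies released and at rest in the cooling tray, centre within 40 mm of the tray's centre, flat on its floor (centre at most 16 mm above it, tilt under 0.10 rad), the same way up as in the mould (value of joint knob below 0.1 rad and value of joint lid above 1.7 rad and horizontal distance between arch_center and tray_in below 0.04 m and z of arch_center in the frame of tray_in below 0.016 m and angle between arch_center's own z axis and vertical below 0.1 rad and linear speed of arch below 0.02 m/s and contact force between arch and the fingers below 0.1 N); the robot touches nothing.
It fails at once if the arch is dropped (moving faster than 0.5 m/s while not held by the fingers) (linear speed of arch above 0.5 m/s and contact force between arch and the fingers below 0.1 N).
It fails at once if the jar or the tin is moved by more than 30 mm (distance of any of jar, tin from where it was at the start of the episode above 0.03 m).
It also fails if it takes over 72 s, if anything falls off the work surface, if the arm or the gripper's body presses on something with over 40 N, if the wrist force passes 120 N, or if a joint passes its speed limit or range.

ROBOT

A 6-joint arm with a two-finger parallel gripper is mounted at the origin on the work surface. World frame = base frame: x ahead of the robot, y to its left, z up, the work surface at z = 0. Lengths are in m, angles in degrees, forces in N, time in s.
With the tool pointing down it reaches from about 0.4 to 0.825 m from the base axis. Payload 7 kg.
Tool frame: the origin (TCP) lies midway between the tips of the shut fingers; the grasp point (between the pads) lies r.grasp_offset behind it (r.grasp_offset is the distance from the TCP to the grasp point, in m); x points along the fingers, z is the direction in which the jaws open and shut, and the axes are right-handed (so a half turn about x gives the same grasp; the last joint's range is limited). The gripper opens to 88 mm and grips with 3 to 60 N. Pads are 19 mm wide; open, the fingers measure 130 mm over their backs; the gripper's body (78 mm by 193 mm) begins 47 mm behind the grasp point.
Start: joints at [-48.524, 20.546, 0.682, 0, -70.136, -16.507], TCP at [0.285, -0.612, 0.227] pointing down, gripper open.
Joint ranges: [-176.03, 176.03], [-82.01, 121.73], [-58.28, 71.71], [-173.87, 95.51], [-174.79, -0.11], [-173.66, 173.66]. Speed limits (degrees/s): [136.94, 136.94, 172.46, 180, 180, 180].

INTERFACE

Orientations are given as [roll, pitch, yaw] about the fixed x, y, z axes, in that order (R = Rz(yaw) Ry(pitch) Rx(roll)).
In Python, from plant import readout, vision, close_job, r gives the robot as it stands.
- The arm moves only by the shell command python3 -m handwheel 'ROWS' [OPENING] [FORCE]. ROWS is JSON, a list that holds one entry, the list of rows, each a list of 4 numbers: the shift along the world's x, y, z in units of 40 mm (1.0 is 40 mm), then the turn about the world's z in units of 5 degrees (1.0 is 5 degrees). In form: [[[tx, ty, tz, roll], ...]]. A call has 1 to 8 rows; each row shifts and turns the pose as measured when the row begins; what a row does not reach is not made up. A row lasts 1/10 s, in which the tool goes at most 50 mm and 8.59 degrees, less where a joint would pass 70% of its speed; a pose out of reach is approached as far as the arm can. A call is refused whole if a number of a shift passes 1 or a number of a turn 1, either way. A call with a gripper value outside its range is refused whole. OPENING is the finger opening in mm, from 0 to 87.6, set as the call begins (- or left out, the last holds). The fingers move at their own pace and stop on an object; FORCE is the grip in N (left out, the last holds). Time passes only in rows, so rows that do not move let the fingers close. It gives the time, the measured TCP pose, the force and the opening at its end, in the units of the state.
- readout.get_state(): the state, without advancing time (a new reading comes with each control period).
- vision.capture(name): name is "side" or "top" or "wrist"; returns the picture (480x640x3 uint8, blue, green, red); there is no depth.
- vision.get_calibration(name): a dict with "intrinsics" (3x3 intrinsics, pixels), "dist" ([k1, k2, p1, p2, k3] as OpenCV has them; the pictures are not rectified), "pose" (4x4, takes a point from camera to world coordinates). Camera axes: x right, y up, looking along -z (the intrinsics and any distortion apply to the point x, -y, -z); pixel columns grow to the right and rows downward; lengths in m; the calibration is good to about 2 mm. A picture is of the moment at which its call begins: read the wrist's pose just before it. get_calibration takes no time and is no camera call; for the wrist camera it gives the pose at the moment of the call.
- close_job(): hands the job in, once; it reports no verdict.
The state is a dict: "time_s": time; "joints": joint angles; "qd": joint speeds; "joint_torque": joint torques, N m; "tcp_pos": TCP position; "eef_rot": TCP orientation; "contact_force": force on the tool from outside, world axes, zero at the start; "moment": the same for the moment, N m; "gripper_width": finger opening in m.
Only numpy, scipy, OpenCV 4.12 (cv2) and the standard library are available. Lean on these libraries where they do the work, as an engineer would, in place of code of your own. Each camera call takes 0.05 s, during which the arm holds its last target.

## Working session

There is one attempt and no reset: what is moved stays moved. The work goes in short steps, Python scripts to look and compute and a shell command to move; the robot and the scene stay as the last step left them, time stands still between calls to the robot, and variables do not carry over. Pictures are saved under pics/ and viewed, and the job is handed in when it is done.

```bash
ls; mkdir -p pics; python3 - <<'E'
from plant import readout, vision, r
import cv2
print(readout.get_state()); print(r.grasp_offset)
for n in ["side","top","wrist"]:
    c=vision.get_calibration(n); print(n,c)
    cv2.imwrite(f"pics/{n}0.png",vision.capture(n))
E
```

```text
pics
{'time_s': 0.0, 'joints': array([-4.85244327e+01,  2.05933364e+01,  6.32855796e-01, -2.09421725e-02,
       -7.01351178e+01, -1.65045635e+01]), 'qd': array([-0.07293966, -0.01695009, -0.07405582,  0.1167759 ,  0.02906205,
       -0.02918118]), 'joint_torque': array([-1.94136970e-03, -5.82721639e+01,  2.93046427e+01,  6.99693784e+00,
        6.68291192e-03, -1.76779972e-04]), 'tcp_pos': array([ 0.28470231, -0.61147442,  0.22559167]), 'eef_rot': array([  4.86984939,  89.90239493, 119.83372058]), 'contact_force': array([-0.08161994, -0.13622797, -0.45478942]), 'moment': array([ 0.06048074, -0.00275027, -0.01146755]), 'gripper_width': 0.08804943992860173}
0.0188
side {'intrinsics': array([[547.27443357,   0.        , 325.74776753],
       [  0.        , 547.27443357, 238.80054196],
       [  0.        ,   0.        ,   1.        ]]), 'dist': array([-0.04674827,  0.        ,  0.        ,  0.        ,  0.        ]), 'pose': array([[-0.98912014,  0.08683172, -0.11875016,  0.38260554],
       [-0.14670972, -0.52273381,  0.83977713,  0.89239072],
       [ 0.01084457,  0.84806227,  0.5297
[... 490 characters left out ...]
    -1.35132695e-01],
       [-1.44490948e-03,  1.26851484e-01,  9.91920669e-01,
         1.89598540e+00],
       [ 0.00000000e+00,  0.00000000e+00,  0.00000000e+00,
         1.00000000e+00]])}
wrist {'intrinsics': array([[376.8310238 ,   0.        , 324.43119461],
       [  0.        , 376.8310238 , 240.62203924],
       [  0.        ,   0.        ,   1.        ]]), 'dist': array([0.01511729, 0.        , 0.        , 0.        , 0.        ]), 'pose': array([[-0.42281487, -0.86302273, -0.27644049,  0.21038241],
       [ 0.90621501, -0.4021924 , -0.13044399, -0.64624107],
       [ 0.00139386, -0.30566818,  0.95213708,  0.38406847],
       [ 0.        ,  0.        ,  0.        ,  1.        ]])}
```

View pics/side0.png

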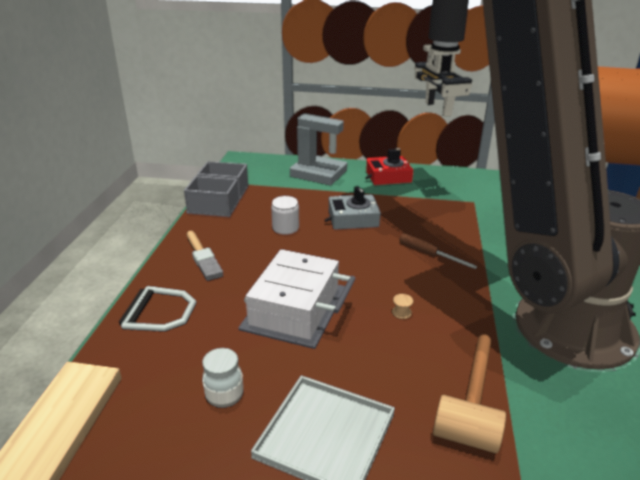

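View pics/top0.png

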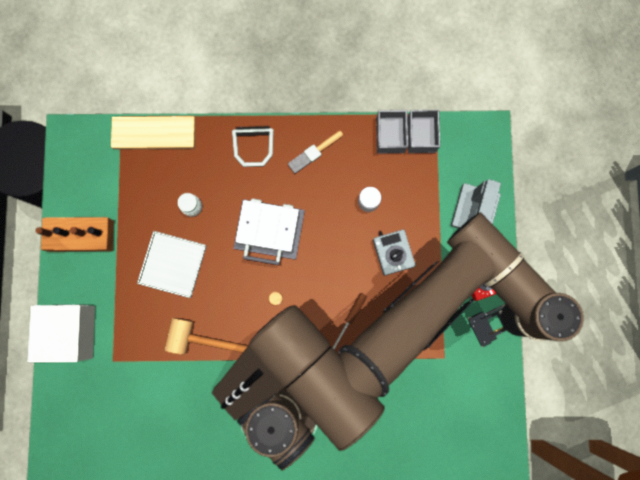

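View pics/wrist0.png

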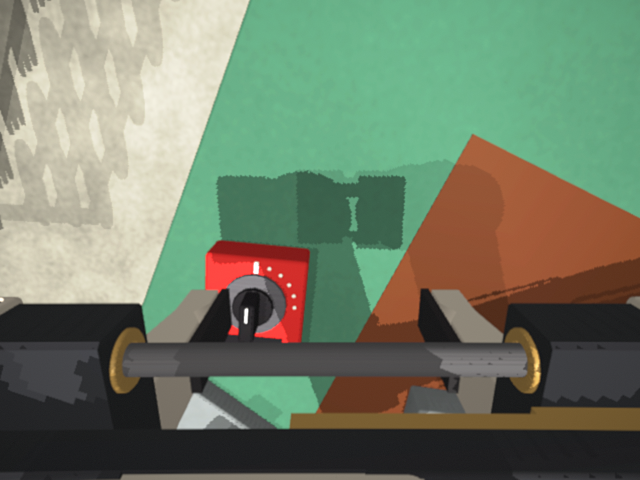

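Top view: grey control box at (393,253), with the red look-alike at (483,293). The mould is at (268,228), tray (172,264), tin (370,198) and jar (189,205). The white block at (60,333) and the grey bins at (408,130) are not the tray. Side view: control (355,208), red box (388,168), mould (295,290), tray (325,430). Close crops next.

```bash
cat > h.py <<'E'
import numpy as np, cv2
from plant import readout, vision, r
F=np.diag([1,-1,-1.])
def ray(cal,uv):
    uv=np.array(uv,float).reshape(-1,1,2)
    n=cv2.undistortPoints(uv,cal["intrinsics"],cal["dist"]).reshape(-1,2)
    d=np.c_[n,np.ones(len(n))]@F
    P=cal["pose"]; d=d@P[:3,:3].T
    return P[:3,3],d/np.linalg.norm(d,axis=1)[:,None]
def onz(cal,uv,z):
    o,d=ray(cal,uv); return o+d*((z-o[2])/d[:,2])[:,None]
def tri(c1,u1,c2,u2):
    o1,d1=ray(c1,u1);o2,d2=ray(c2,u2);out=[]
    for a,b in zip(d1,d2):
        A=np.c_[a,-b];s,_,_,_=np.linalg.lstsq(A,o2-o1,rcond=None)
        p,q=o1+a*s[0],o2+b*s[1];out.append(np.r_[(p+q)/2,np.linalg.norm(p-q)])
    return np.array(out)
def proj(cal,p):
    p=np.atleast_2d(p);P=cal["pose"];c=(p-P[:3,3])@P[:3,:3]@F
    return cv2.projectPoints(c,np.zeros(3),np.zeros(3),cal["intrinsics"],cal["dist"])[0].reshape(-1,2)
def crop(im,x0,y0,x1,y1,k,name):
    cv2.imwrite(name,cv2.resize(im[y0:y1,x0:x1],None,fx=k,fy=k,interpolation=cv2.INTER_CUBIC))
E
python3 - <<'E'
from h import *
t=cv2.imread("pics/top0.png");s=cv2.imread("pics/side0.png")
crop(t,350,180,450,280,5,"pics/c1.png");crop(t,130,190,310,310,4,"pics/c2.png")
crop(s,235,240,365,350,5,"pics/c3.png");crop(s,320,180,390,235,8,"pics/c4.png")
E
```

```text
(no output)
```

View pics/c1.png

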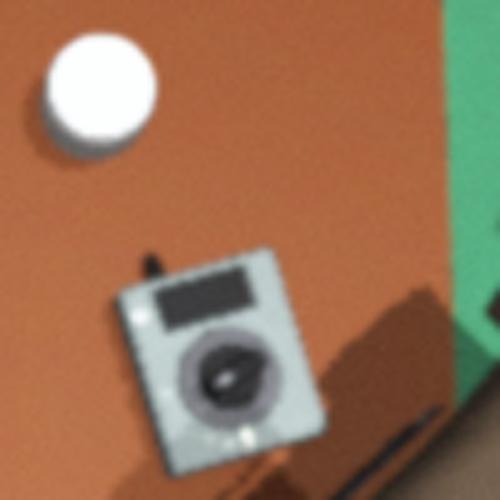

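View pics/c2.png

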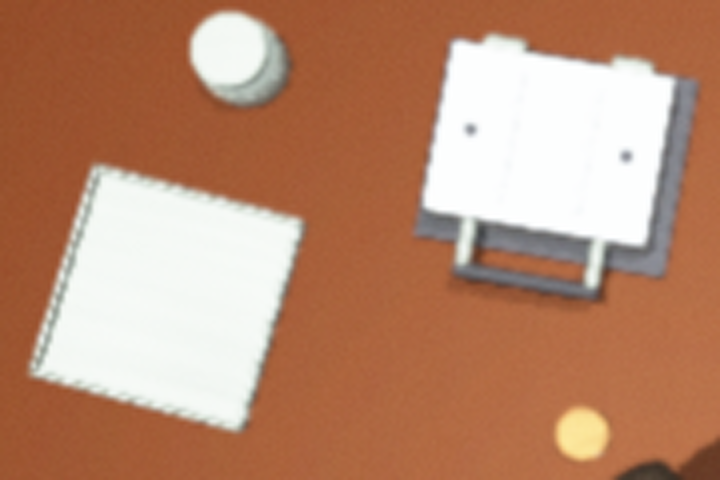

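View pics/c3.png

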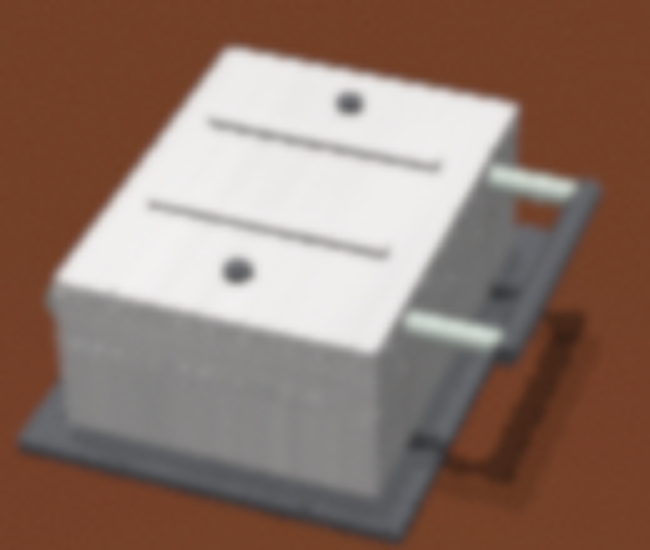

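View pics/c4.png

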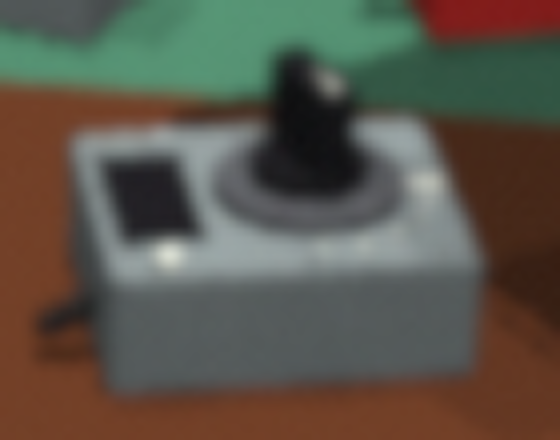

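Crop check: the grey box's pointer end leans lower-left of the knob centre in the top view, so it is turned clockwise from the white mark at full-image pixel (399,267). The lid handle faces down, towards the robot. Now triangulating corners.

```bash
python3 - <<'E'
from h import *
np.set_printoptions(precision=4,suppress=True)
T=vision.get_calibration("top");S=vision.get_calibration("side")
def ct(pts,o,k): return np.array(pts)/k+np.array(o)-0.5+0.5/k
def yaw(P,Q): 
    d=P-Q; return np.degrees(np.arctan2(d[1],d[0]))
# order (+x,+y),(+x,-y),(-x,-y),(-x,+y)
bt=ct([(118,297),(270,250),(327,425),(175,475)],(350,180),5); bs=ct([(105,285),(75,135),(430,118),(480,268)],(320,180),8)
A=tri(T,bt,S,bs);print("box",A);B=onz(T,bt,.045);print(B,B.mean(0),yaw(B[0],B[3]),yaw(B[1],B[2]),yaw(B[0],B[1])-90,yaw(B[3],B[2])-90)
lt=ct([(452,42),(676,78),(643,247),(425,210)],(130,190),4); ls=ct([(58,283),(230,47),(518,105),(375,350)],(235,240),5)
A=tri(T,lt,S,ls);print("lid",A);B=onz(T,lt,.080);print(B,B.mean(0),yaw(B[0],B[3]),yaw(B[1],B[2]),yaw(B[0],B[1])-90,yaw(B[3],B[2])-90)
ht=ct([(457,272),(600,294)],(130,190),4);hs=ct([(508,357),(590,187)],(235,240),5)
A=tri(T,ht,S,hs);print("bar",A,A.mean(0),yaw(A[0],A[1])-90)
tt=ct([(95,165),(303,220),(243,430),(30,373)],(130,190),4);B=onz(T,tt,.018)
print("tray",B,B.mean(0),yaw(B[0],B[3]),yaw(B[1],B[2]),yaw(B[0],B[1])-90,yaw(B[3],B[2])-90)
print("tray tri",tri(T,tt[[0,1,3]],S,[(255,447),(305,380),(393,408)]))
print("tray tri alt",tri(T,tt[[1,2,0]],S,[(305,380),(393,408),(255,447)]))
kt=ct([(230,378)],(350,180),5);ks=ct([(308,187)],(320,180),8)
print("disc",tri(T,kt,S,ks),onz(T,kt,.045))
E
```

```text
box [[ 0.5294 -0.2957  0.0413  0.0088]
 [ 0.5549 -0.3901  0.0439  0.0038]
 [ 0.4426 -0.4221  0.0443  0.003 ]
 [ 0.4163 -0.3287  0.0402  0.0036]]
[[ 0.5244 -0.2955  0.045 ]
 [ 0.5528 -0.39    0.045 ]
 [ 0.444  -0.422   0.045 ]
 [ 0.4142 -0.3282  0.045 ]] [ 0.4839 -0.3589  0.045 ] 16.48908845288175 16.393069418404462 16.730596047508044 17.650504175241295
lid [[ 0.6441  0.1039  0.0787  0.0009]
 [ 0.6149 -0.067   0.0785  0.0016]
 [ 0.4863 -0.0415  0.0796  0.0033]
 [ 0.517   0.1236  0.0786  0.005 ]]
[[ 0.6433  0.1037  0.08  ]
 [ 0.6139 -0.0671  0.08  ]
 [ 0.4846 -0.0416  0.08  ]
 [ 0.5143  0.1232  0.08  ]] [0.564  0.0295 0.08  ] -8.60296087834046 -11.168583912945083 -9.788060766745105 -10.230780582226771
bar [[ 0.4709  0.101   0.063   0.0043]
 [ 0.4522 -0.0081  0.0656  0.0033]] [0.4615 0.0464 0.0643 0.0038] -9.697774135343735
tray [[0.5601 0.39   0.018 ]
 [0.5152 0.2271 0.018 ]
 [0.3522 0.2708 0.018 ]
 [0.398  0.4358 0.018 ]] [0.4564 0.3309 0.018 ] -15.751443469471507 -15.002532854578961 -15.415768734411543 -15.495899528111892
tray tri [[0.558  0.3883 0.0236 0.0025]
 [0.5131 0.2288 0.008  0.0067]
 [0.3753 0.3951 0.1551 0.0289]]
tray tri alt [[0.5131 0.2288 0.008  0.0067]
 [0.3539 0.2718 0.0126 0.003 ]
 [0.558  0.3883 0.0236 0.0025]]
disc [[ 0.475  -0.3632  0.0458  0.003 ]] [[ 0.4735 -0.3633  0.045 ]]
```

Box: centre (0.484,-0.359), yaw 16.8°, top height about 0.043 against 0.045 given. Lid: 0.171 x 0.132 at z 0.079, yaw -10°. Bar: z 0.064 against 0.066 expected. Tray: 0.17 square, centre (0.456,0.331), yaw -15.4°. These match the sizes given, so I move above the knob.

```bash
python3 -m handwheel '[[[0.6,0.8,0.3,0],[0.6,0.8,0.2,0],[0.6,0.8,0,0],[0.6,0.8,0,0],[0.6,0.8,0,0],[0.6,0.8,0,0],[0.3,0.4,0,0],[0,0,0,0]]]'
cat >> h.py <<'E'
from scipy.spatial.transform import Rotation as Ro
def rot(s=None):
    s=s or readout.get_state(); return Ro.from_euler("xyz",s["eef_rot"],degrees=True).as_matrix()
def jaw():
    R=rot(); return np.degrees(np.arctan2(R[1,2],R[0,2]))
E
python3 - <<'E'
from h import *
s=readout.get_state();print(s["tcp_pos"],s["joints"],s["contact_force"]);print(rot(),jaw())
c=vision.get_calibration("wrist");cv2.imwrite("pics/w1.png",vision.capture("wrist"))
print(proj(c,[[.4725,-.3625,.075]]), c["pose"])
E
```

```text
time_s: 0.95
tcp_pos: [0.4434, -0.395, 0.2429]
eef_rot: [13.0, 89.6, 127.7]
contact_force: [0.6, -0.2, 0.4]
gripper_width: 0.0876
[ 0.44340238 -0.39500947  0.24289044] [-22.98164139  12.61791507  -8.13999615  -0.20401562 -69.58276206
 -42.20320172] [ 0.60191094 -0.21103328  0.39393156]
[[-0.00416907 -0.90818808 -0.41854154]
 [ 0.00539283 -0.41855951  0.90817336]
 [-0.99997677  0.00152912  0.00664271]] 114.74312572544916
[[341.76082545 258.78462081]] [[-0.41931045 -0.86561928 -0.27364578  0.36944206]
 [ 0.90781911 -0.39761546 -0.13329071 -0.4300954 ]
 [ 0.00657321 -0.30431105  0.95255004  0.40134569]
 [ 0.          0.          0.          1.        ]]
```

View pics/w1.png

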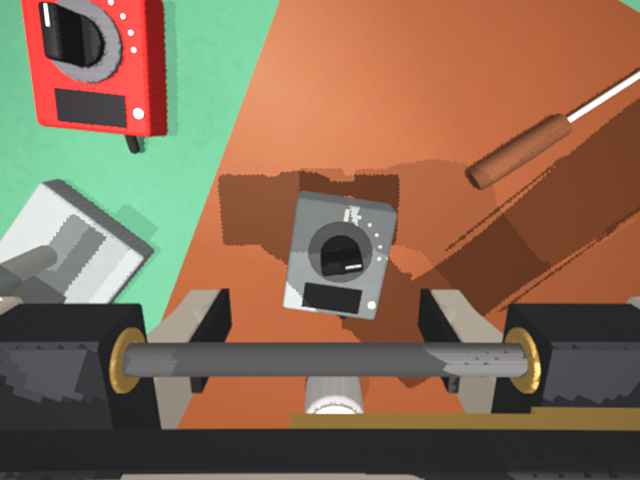

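```bash
python3 - <<'E'
from h import *
im=cv2.imread("pics/w1.png");crop(im,280,185,400,325,4.2857,"pics/c5.png")
E
```

```text
(no output)
```

View pics/c5.png

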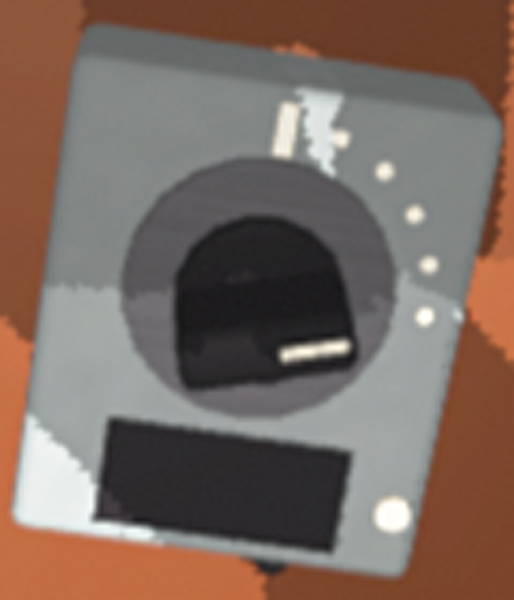

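Close crop: grey box, with the white bar mark at crop (286,130). The knob's upright black bar lies almost horizontal, with its white pointer running (282,355) to (350,345).

```bash
python3 - <<'E'
from h import *
np.set_printoptions(precision=4,suppress=True)
s=readout.get_state()
c=vision.get_calibration("wrist")
k=4.2857
f=lambda p:np.array(p)/k+[280,185]-.5+.5/k
W=onz(c,f([(282,355),(350,346),(185,388),(355,362)]),.080);print(W)
y=lambda d:np.degrees(np.arctan2(d[1],d[0]))
print(y(W[1]-W[0]),y(W[3]-W[2]))
M=onz(c,f([(283,155),(290,105),(259,287)]),.045);print(M,y(M[1]-M[0]),"jaw",jaw())
D=onz(c,f([(259,287)]),.050);print(D)
T=vision.get_calibration("top")
# pointer height: top c1 pointer white centre (228,380)
print(tri(T,np.array([[350+228/5-.4,180+378/5-.4]]),c,f([(316,350)])))
E
```

```text
[[ 0.4766 -0.3576  0.08  ]
 [ 0.4687 -0.3453  0.08  ]
 [ 0.4921 -0.3733  0.08  ]
 [ 0.4715 -0.3427  0.08  ]]
122.73773187782552 124.00778304364604
[[ 0.4441 -0.3707  0.045 ]
 [ 0.4329 -0.3743  0.045 ]
 [ 0.4751 -0.3619  0.045 ]] -161.9861840403525 jaw 114.717001541836
[[ 0.4737 -0.3629  0.05  ]]
[[ 0.4679 -0.3556  0.0956  0.0011]]
```

```bash
python3 - <<'E'
from h import *
np.set_printoptions(precision=4,suppress=True)
c=vision.get_calibration("wrist");S=vision.get_calibration("side")
k=4.2857
f=lambda p:np.array(p)/k+[280,185]-.5+.5/k
g=lambda p:np.array(p)/8+[320,180]-.44
print("pointer,disc",tri(S,g([(332,82),(308,187)]),c,f([(316,350),(259,287)])))
im=vision.capture("side");crop(im,320,170,400,230,10,"pics/c6.png")
E
```

```text
pointer,disc [[ 0.4696 -0.3538  0.0893  0.0003]
 [ 0.4756 -0.3622  0.0462  0.0017]]
```

View pics/c6.png

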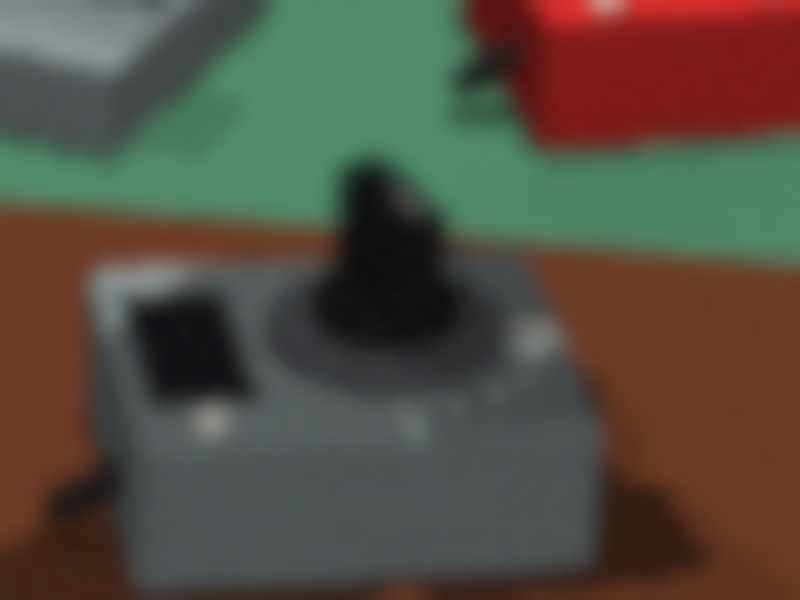

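```bash
python3 -m handwheel '[[[0.1,0.1,0,-1],[0.1,0.1,0,-1],[0.1,0.1,0,-1],[0.1,0.1,0,-1],[0.1,0.1,0,-1],[0.1,0.1,0,-1],[0.1,0.1,0,-1],[0,0.1,0,-1]]]'; python3 -m handwheel '[[[0,0,0,-1],[0,0,0,-1],[0,0,0,-1],[0,0,0,-1],[0,0,0,-1],[0,0,0,-1],[0,0,0,-1],[0,0,0,0]]]'
python3 - <<'E'
from h import *
s=readout.get_state();print(s["tcp_pos"],s["joints"],s["contact_force"]);print(jaw())
c=vision.get_calibration("wrist");im=vision.capture("wrist");cv2.imwrite("pics/w2.png",im)
print(proj(c,[[.4735,-.363,.082],[.4735,-.363,.045]]))
np.save("w2.npy",c,allow_pickle=True)
E
```

```text
time_s: 1.85
tcp_pos: [0.4643, -0.3722, 0.241]
eef_rot: [40.0, 89.4, 112.4]
contact_force: [-0.2, -0.0, 0.5]
gripper_width: 0.0875
time_s: 2.65
tcp_pos: [0.4569, -0.3812, 0.2391]
eef_rot: [61.1, 89.4, 96.3]
contact_force: [-0.2, -0.1, -0.6]
gripper_width: 0.0877
[ 0.45687439 -0.38116122  0.23911926] [ -21.41443562   12.90887945   -8.09375092   -0.60790463  -69.29690838
 -123.2378116 ] [-0.22106164 -0.10544089 -0.55292614]
35.129833648525704
[[349.88242167 216.42380462]
 [347.18484872 207.31063487]]
```

View pics/w2.png

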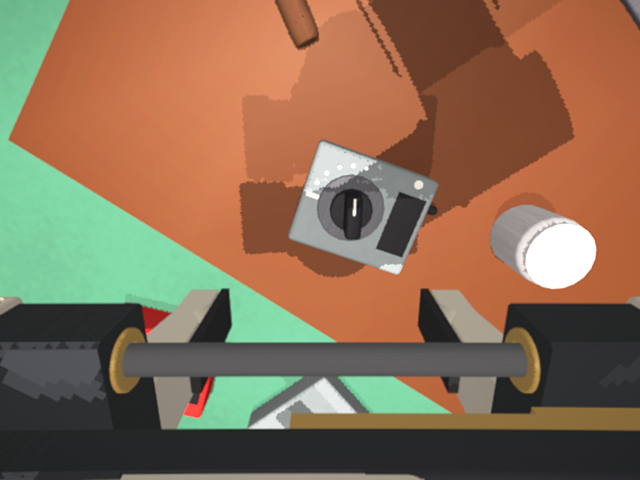

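```bash
python3 - <<'E'
from h import *
im=cv2.imread("pics/w2.png");crop(im,300,150,410,250,6,"pics/c7.png")
E
```

```text
(no output)
```

View pics/c7.png

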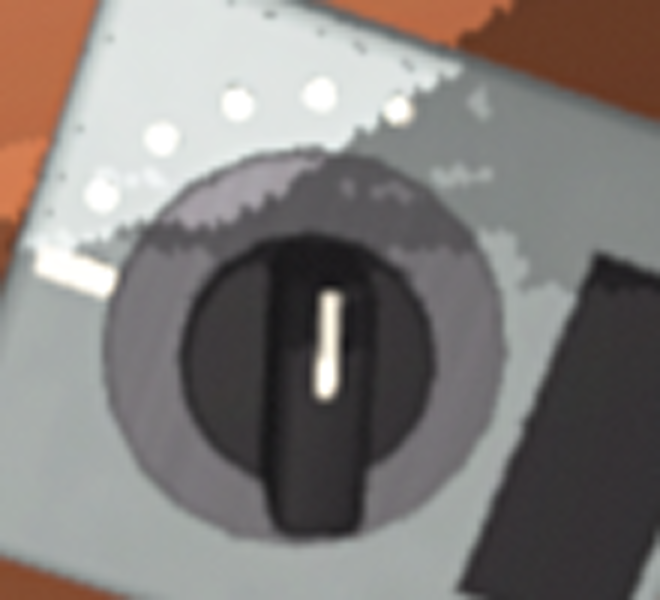

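```bash
python3 - <<'E'
from h import *
np.set_printoptions(precision=4,suppress=True)
c2=np.load("w2.npy",allow_pickle=True).item()
P1=np.array([[-0.41931045,-0.86561928,-0.27364578,0.36944206],[0.90781911,-0.39761546,-0.13329071,-0.4300954],[0.00657321,-0.30431105,0.95255004,0.40134569],[0,0,0,1]])
c1=dict(c2);c1["pose"]=P1
k=4.2857
f1=lambda p:np.array(p)/k+[280,185]-.5+.5/k
f2=lambda p:np.array(p)/6+[300,150]-.5+.5/6
A=tri(c1,f1([(350,346),(282,355),(316,350)]),c2,f2([(331,292),(323,397),(327,344)]));print(A)
y=lambda d:np.degrees(np.arctan2(d[1],d[0]))
print(y(A[0]-A[1]))
for z in (.075,.08,.085,.09):
    W=onz(c2,f2([(331,292),(323,397),(282,530),(360,530)]),z);W1=onz(c1,f1([(350,346),(282,355),(185,388),(355,362)]),z);
    m=(W[2]+W[3])/2
    print(z,W[:2].ravel(),W1[:2].ravel(),y(W[0]-W[1]),y(W1[3]-W1[2]),y(W1[0]-W1[1]),"endmid",m, "w",np.linalg.norm(W[2]-W[3]),"fullwidthedges")
D=onz(c2,f2([(304,345)]),.048);print("skirt",D,"black disc",onz(c2,f2([(308,358)]),.056), tri(c1,f1([(259,287)]),c2,f2([(304,345)])))
E
```

```text
[[ 0.4662 -0.3471  0.0896  0.0001]
 [ 0.4736 -0.3594  0.091   0.0003]
 [ 0.4699 -0.3532  0.0899  0.0001]]
121.12186470012551
0.075 [ 0.4688 -0.3486  0.075   0.4771 -0.3618  0.075 ] [ 0.4708 -0.3432  0.075   0.4788 -0.3557  0.075 ] 122.24253940206707 124.03179767980876 122.761593590764 endmid [ 0.489  -0.3784  0.075 ] w 0.011658131064916165 fullwidthedges
0.08 [ 0.4679 -0.3481  0.08    0.4761 -0.3611  0.08  ] [ 0.4692 -0.3445  0.08    0.4772 -0.3568  0.08  ] 122.24253940206704 124.03179767980878 122.76159359076412 endmid [ 0.4878 -0.3774  0.08  ] w 0.011477805688680481 fullwidthedges
0.085 [ 0.467  -0.3475  0.085   0.475  -0.3603  0.085 ] [ 0.4677 -0.3459  0.085   0.4755 -0.358   0.085 ] 122.24253940206711 124.03179767980876 122.7615935907643 endmid [ 0.4865 -0.3764  0.085 ] w 0.01129748031244483 fullwidthedges
0.09 [ 0.466  -0.347   0.09    0.474  -0.3596  0.09  ] [ 0.4661 -0.3472  0.09    0.4738 -0.3591  0.09  ] 122.24253940206717 124.0317976798087 122.7615935907641 endmid [ 0.4853 -0.3754  0.09  ] w 0.011117154936209194 fullwidthedges
skirt [[ 0.4752 -0.3607  0.048 ]] black disc [[ 0.4754 -0.361   0.056 ]] [[ 0.4758 -0.3611  0.0449  0.    ]]
```

Knob bar top measured at z 0.090, so the grip height is 0.083. Axis about (0.475,-0.361), bar yaw 122.5°, giving a knob angle of about 1.30 rad, which is within the stated range. Now descending.

```bash
python3 -m handwheel '[[[0.25,0.25,-0.6,-0.5],[0.2,0.25,-0.7,0],[0,0,-0.7,0],[0,0,-0.7,0],[0,0,0,0],[0,0,0,0]]]'; python3 - <<'E'
from h import *
s=readout.get_state();print(s["tcp_pos"]+rot()[:,0]*-.0188,s["tcp_pos"],jaw(),rot()[:,0])
E
```

```text
time_s: 3.3
tcp_pos: [0.4738, -0.3647, 0.1297]
eef_rot: [47.3, 89.5, 80.6]
contact_force: [0.2, -0.3, 0.5]
gripper_width: 0.0878
[ 0.47372679 -0.3648614   0.14848316] [ 0.47375383 -0.3646974   0.12968389] 33.32502919647813 [ 0.0014381   0.00872355 -0.99996091]
```

```bash
python3 -m handwheel '[[[0.03,0.1,-0.5,0],[0,0,-0.5,0],[0,0,-0.5,-0.1],[0,0,0,0]]]'; python3 -m handwheel '[[[0,0,0,0],[0,0,0,0],[0,0,0,0],[0,0,0,0],[0,0,0,0],[0,0,0,0],[0,0,0,0],[0,0,0,0]]]' 0 25; python3 - <<'E'
from h import *
s=readout.get_state();print(s["tcp_pos"],jaw(),s["joints"],s["gripper_width"],s["contact_force"],s["moment"])
E
```

```text
time_s: 3.7
tcp_pos: [0.4784, -0.3639, 0.0756]
eef_rot: [-13.6, 89.4, 19.4]
contact_force: [0.3, -0.1, -0.6]
gripper_width: 0.0876
time_s: 4.5
tcp_pos: [0.4819, -0.3661, 0.0831]
eef_rot: [-35.3, 88.9, -2.1]
contact_force: [-0.1, 0.5, 0.7]
gripper_width: 0.0289
[ 0.48186445 -0.36614698  0.08308596] 33.21421303699526 [ -18.96067798   20.86425143  -19.2687686    -0.41909852  -48.82440231
 -127.55694972] 0.028915383524810327 [-0.14901493  0.46558932  0.65063523] [-0.11425055  0.01775153  0.07172805]
```

```bash
python3 -m handwheel '[[[-0.1,0.08,-0.2,0],[-0.05,0.05,-0.2,0]]]' 40 25; python3 -m handwheel '[[[-0.02,0,-0.05,0],[-0.02,0,-0.03,0],[-0.02,0,-0.03,0],[-0.02,0,-0.03,0]]]' 0 25; python3 - <<'E'
from h import *
s=readout.get_state();print(s["tcp_pos"],jaw(),s["gripper_width"],s["contact_force"],s["moment"])
E
```

```text
time_s: 4.7
tcp_pos: [0.4761, -0.361, 0.0669]
eef_rot: [-36.9, 88.8, -3.7]
contact_force: [0.3, -0.2, -0.3]
gripper_width: 0.0381
time_s: 5.1
tcp_pos: [0.4727, -0.3598, 0.0594]
eef_rot: [-33.8, 88.9, -0.6]
contact_force: [8.3, 18.3, 10.0]
gripper_width: 0.0142
[ 0.47270905 -0.35981228  0.05937642] 33.23185650461724 0.014218325125787717 [ 8.26038325 18.2755031  10.04759179] [ 6.15080712 -2.21391856  0.15817163]
```

```bash
python3 -m handwheel '[[[0.03,0,0.1,0],[0,0,0,0]]]'; python3 -m handwheel '[[[0,0,0,0.6],[0,0,0,0.6]]]';python3 - <<'E'
from h import *
s=readout.get_state();print(s["tcp_pos"],jaw(),s["gripper_width"],s["contact_force"],s["moment"])
E
```

```text
time_s: 5.3
tcp_pos: [0.4725, -0.359, 0.0604]
eef_rot: [-26.8, 89.0, 6.3]
contact_force: [-0.9, 2.2, 14.1]
gripper_width: 0.0136
time_s: 5.5
tcp_pos: [0.4721, -0.3592, 0.0605]
eef_rot: [-26.8, 89.1, 12.5]
contact_force: [0.5, -1.4, -2.8]
gripper_width: 0.0138
[ 0.47214444 -0.35924276  0.06049794] 39.327575308194604 0.013777655076854219 [ 0.52285193 -1.37257389 -2.83089336] [-0.65069878  0.29878274 -0.06714946]
```

Gripped at 14 mm and turning freely. I keep turning.

```bash
python3 -m handwheel '[[[0,0,0,0.8],[0,0,0,0.8],[0,0,0,0.8],[0,0,0,0.8]]]'; python3 - <<'E'
from h import *
s=readout.get_state();print(s["tcp_pos"],jaw(),s["gripper_width"],s["contact_force"],s["moment"])
E
python3 -m handwheel '[[[0,0,0,0.8],[0,0,0,0.8],[0,0,0,0.8],[0,0,0,0.8]]]'; python3 - <<'E'
from h import *
s=readout.get_state();print(s["tcp_pos"],jaw(),s["gripper_width"],s["contact_force"],s["moment"])
E
```

```text
time_s: 5.9
tcp_pos: [0.4713, -0.3601, 0.0605]
eef_rot: [-27.5, 89.2, 28.4]
contact_force: [-0.1, -0.9, -3.0]
gripper_width: 0.0135
[ 0.47134508 -0.36011043  0.06050473] 55.95268824903012 0.013512259854661132 [-0.051489   -0.90610595 -3.02866856] [-0.80247032  0.26589507 -0.02341633]
time_s: 6.3
tcp_pos: [0.4708, -0.3612, 0.0605]
eef_rot: [-29.2, 89.2, 43.4]
contact_force: [-0.1, -1.4, -2.7]
gripper_width: 0.0139
[ 0.47078838 -0.36116565  0.06048941] 72.6119695151163 0.01390632580727955 [-0.07679303 -1.44636594 -2.74969888] [-0.81918893  0.10198151 -0.0937787 ]
```

```bash
python3 -m handwheel '[[[0.02,0,0,0.8],[0.02,0,0,0.8],[0.02,0,0,0.8],[0.02,0,0,0.8],[0,0,0,0.8],[0,0,0,0.8]]]'; python3 - <<'E'
from h import *
s=readout.get_state();print(s["tcp_pos"],jaw(),s["gripper_width"],s["contact_force"],s["moment"])
E
python3 -m handwheel '[[[0,0,0,0.8],[0,0,0,0.8]]]'; python3 - <<'E'
from h import *
s=readout.get_state();print(s["tcp_pos"],jaw(),s["gripper_width"],s["contact_force"],s["moment"])
E
```

```text
time_s: 6.9
tcp_pos: [0.4706, -0.3629, 0.0605]
eef_rot: [-9.5, 89.4, 88.0]
contact_force: [1.0, -1.6, -3.0]
gripper_width: 0.0138
[ 0.47060007 -0.36292799  0.06051357] 97.54878721370329 0.01378807323430714 [ 1.01741669 -1.63141532 -2.99919728] [-0.7619457  -0.23396024 -0.05681964]
time_s: 7.1
tcp_pos: [0.4707, -0.3635, 0.0605]
eef_rot: [-13.3, 89.5, 92.6]
contact_force: [-0.2, -1.8, -3.2]
gripper_width: 0.0137
[ 0.47071993 -0.36350135  0.06051189] 105.86602407726727 0.013749159825162833 [-0.16469918 -1.77192877 -3.19801718] [-0.68246927 -0.20781231 -0.11872151]
```

```bash
python3 -m handwheel '[[[0,0,0,0.6],[0,0,0,0.6]]]'; python3 - <<'E'
from h import *
s=readout.get_state();print(s["tcp_pos"],jaw(),s["gripper_width"],s["contact_force"],s["moment"])
E
python3 -m handwheel '[[[0,0,0,0.6],[0,0,0,0.6]]]'; python3 - <<'E'
from h import *
s=readout.get_state();print(s["tcp_pos"],jaw(),s["gripper_width"],s["contact_force"],s["moment"])
im=vision.capture("wrist");cv2.imwrite("pics/w3.png",im)
E
```

```text
time_s: 7.3
tcp_pos: [0.4707, -0.3635, 0.0605]
eef_rot: [-17.6, 89.4, 94.4]
contact_force: [-1.5, 0.1, -1.4]
gripper_width: 0.0153
[ 0.47070005 -0.36347486  0.06048339] 112.00657189535546 0.015255096783572208 [-1.48909194  0.08098167 -1.41321539] [-0.26515507  0.07685562 -0.72507143]
time_s: 7.5
tcp_pos: [0.4702, -0.3636, 0.0605]
eef_rot: [-18.5, 89.4, 99.5]
contact_force: [-1.3, -1.2, 0.6]
gripper_width: 0.0173
[ 0.47018918 -0.3636282   0.06047694] 118.05225776801022 0.01732442402660385 [-1.33669465 -1.21138302  0.5519362 ] [-0.48770276  0.19598539 -0.93901771]
```

View pics/w3.png

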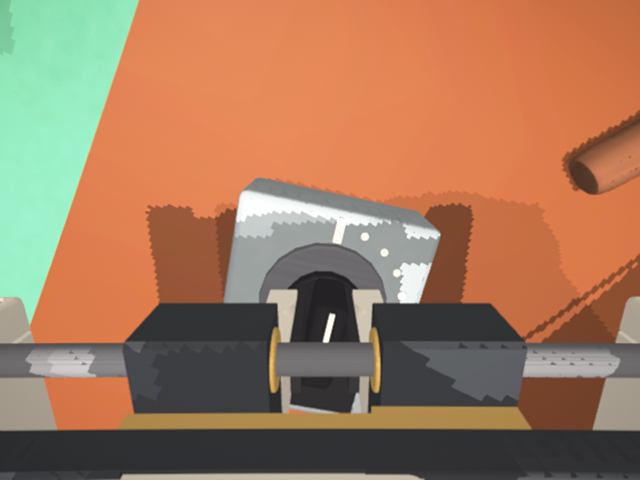

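At the end stop: the jaw turned past it, the moment rose to -0.9 N m, and the pointer lines up with the mark at (340,232). Releasing and lifting.

```bash
python3 -m handwheel '[[[0,0,0,-0.2],[0,0,0,0],[0,0,0,0],[0,0,0.2,0],[0,0,0.8,0],[0,0,0.9,0],[0,0,0.9,0],[0,0,0.6,0]]]' 60 20; python3 - <<'E'
from h import *
s=readout.get_state();print(s["tcp_pos"],jaw(),s["joints"],s["gripper_width"],s["contact_force"],s["moment"])
c=vision.get_calibration("wrist");im=vision.capture("wrist");cv2.imwrite("pics/w4.png",im);np.save("w4.npy",c,allow_pickle=True)
E
```

```text
time_s: 8.35
tcp_pos: [0.4678, -0.3627, 0.2001]
eef_rot: [5.7, 89.2, 122.6]
contact_force: [0.6, -0.2, 0.1]
gripper_width: 0.0596
[ 0.46781167 -0.36266968  0.20010967] 116.93480654926299 [-19.22478269  14.33273123 -11.47866982  -0.56668607 -64.84255703
 -43.59598671] 0.05959350160064909 [ 0.61269183 -0.15936018  0.05447837] [-0.09329346 -0.11671129 -0.01209028]
```

View pics/w4.png

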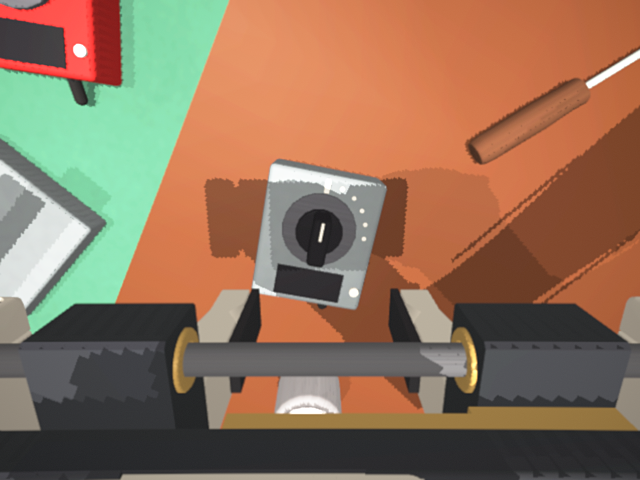

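The pointer at (321,232) points at the mark at (327,187). I check its angle numerically.

```bash
python3 - <<'E'
from h import *
im=cv2.imread("pics/w4.png");c=np.load("w4.npy",allow_pickle=True).item()
y=lambda d:np.degrees(np.arctan2(d[1],d[0]))%360
g=im.min(2)
for (x0,y0,x1,y1,z) in [(312,220,330,247,.09),(322,180,334,194,.045)]:
    m=(g[y0:y1,x0:x1]>170).astype(np.uint8);n,l,st,ce=cv2.connectedComponentsWithStats(m)
    i=1+st[1:,4].argmax();p=np.argwhere(l==i)[:,::-1].astype(np.float32)
    (vx,vy,cx,cy)=cv2.fitLine(p,cv2.DIST_L2,0,.01,.01).ravel()
    q=np.array([[cx+x0,cy+y0],[cx+x0-vx*8*np.sign(-vy)*-1,cy+y0-vy*8*np.sign(-vy)*-1]])
    W=onz(c,q,z);print(len(p),q,W,y(W[1]-W[0]))
E
```

```text
45 [[321.06668 232.6    ]
 [322.60117 224.74855]] [[ 0.46611364 -0.36441117  0.09      ]
 [ 0.46021053 -0.36612697  0.09      ]] 196.20706498531482
134 [[327.69403 185.35822]
 [327.3133  177.36728]] [[ 0.43872842 -0.37177007  0.045     ]
 [ 0.43296355 -0.3750793   0.045     ]] 209.85731358763613
```

The pointer is at 196.2° against 196.8° for the box's -x, so the knob is off. On to the lid bar.

```bash
python3 -m handwheel '[[[0,0.5,0,1],[0,0.95,0,1],[0,0.95,0,1],[0,0.95,0,1],[0,0.95,0,1],[0,0.95,0,1],[0,0.95,0,1],[0,0.95,0,1]]]';  python3 - <<'E'
from h import *
s=readout.get_state();print(s["tcp_pos"],jaw())
E
```

```text
time_s: 9.2
tcp_pos: [0.4695, -0.0726, 0.2114]
eef_rot: [-97.8, 89.6, 60.2]
contact_force: [0.9, 0.6, -0.1]
gripper_width: 0.06
[ 0.46947875 -0.07260375  0.21141596] 158.01404079094397
```

```bash
python3 -m handwheel '[[[-0.1,0.9,0,1],[-0.1,0.8,0,1],[0,0.7,0,0.3],[0,0.3,0,0],[0,0,0,0]]]';  python3 - <<'E'
from h import *
s=readout.get_state();print(s["tcp_pos"],jaw(),s["joints"])
c=vision.get_calibration("wrist");im=vision.capture("wrist");cv2.imwrite("pics/w5.png",im);np.save("w5.npy",c,allow_pickle=True)
print(proj(c,[[.4615,.0464,.066]]))
E
```

```text
time_s: 9.7
tcp_pos: [0.4608, 0.0437, 0.2148]
eef_rot: [-121.2, 89.3, 49.3]
contact_force: [0.1, 0.5, 0.3]
gripper_width: 0.0598
[0.46083424 0.04369082 0.21480271] 170.4534033816429 [ 29.69079518   0.30861778 -26.18515054  -0.25421977 -62.87021815
 -39.1209584 ]
[[326.30689958 223.82936819]]
```

View pics/w5.png

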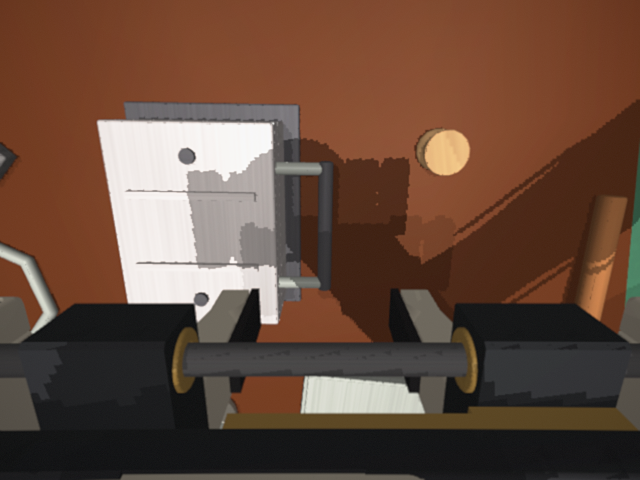

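The bar runs (327,162) to (325,290), exactly between the jaws in column.

```bash
python3 - <<'E'
from h import *
np.set_printoptions(precision=4,suppress=True)
c=np.load("w5.npy",allow_pickle=True).item();S=vision.get_calibration("side")
W=onz(c,[(327,164),(325,289)],.066);print(W,W.mean(0),np.linalg.norm(W[0]-W[1]),np.degrees(np.arctan2(*(W[1]-W[0])[1::-1]))-90)
hs=np.array([(590,187),(508,357)])/5+[235,240]-.4
print(tri(c,[(327,164),(325,289)],S,hs))
E
```

```text
[[ 0.4528 -0.0026  0.066 ]
 [ 0.4725  0.1059  0.066 ]] [0.4627 0.0516 0.066 ] 0.11035833980725225 -10.3025129904822
[[ 0.4531 -0.003   0.0694  0.0007]
 [ 0.4725  0.1055  0.0669  0.    ]]
```

```bash
python3 -m handwheel '[[[0,0.1,-0.7,0],[0,0.05,-0.7,0],[0,0,-0.7,0],[0,0,-0.5,0],[0,0,0,0]]]' 28 20;  python3 - <<'E'
from h import *
s=readout.get_state();print(s["tcp_pos"],jaw(),s["gripper_width"])
E
```

```text
time_s: 10.25
tcp_pos: [0.4618, 0.0448, 0.1095]
eef_rot: [-130.0, 89.1, 40.0]
contact_force: [0.7, 0.3, 0.5]
gripper_width: 0.0293
[0.46179336 0.04481222 0.10951602] 170.03430800478074 0.029253642768182826
```

```bash
python3 -m handwheel '[[[0,0.05,-0.5,0],[0,0.05,-0.3,0]]]';  python3 - <<'E'
from h import *
s=readout.get_state();print(s["tcp_pos"],jaw(),s["gripper_width"],s["contact_force"],rot()[:,0])
c=vision.get_calibration("wrist");im=vision.capture("wrist");cv2.imwrite("pics/w6.png",im)
E
```

```text
time_s: 10.45
tcp_pos: [0.4637, 0.0475, 0.0794]
eef_rot: [-134.7, 89.0, 35.1]
contact_force: [-0.3, 0.9, 1.0]
gripper_width: 0.0282
[0.4636629  0.04754321 0.07935982] 169.8826835375648 0.028209368193119155 [-0.28209508  0.87511486  0.98195868] [ 0.01476498  0.01039402 -0.99983697]
```

View pics/w6.png

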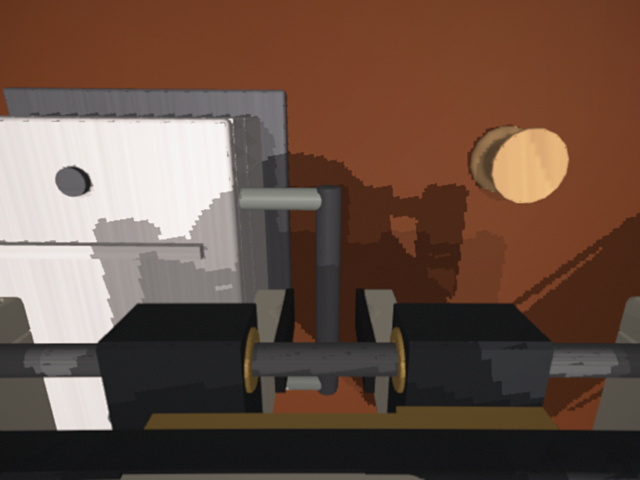

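Bar column 328 sits between the finger pads at 293 and 357, and the finger's outer edge at 257 clears the lid edge at 235. Descending and closing.

```bash
python3 -m handwheel '[[[-0.03,0,-0.4,0],[-0.03,0,-0.35,0],[-0.01,0,0,0]]]';  python3 - <<'E'
from h import *
s=readout.get_state();print(s["tcp_pos"],jaw(),s["gripper_width"],s["contact_force"],rot()[:,0])
E
python3 -m handwheel '[[[-0.01,0,-0.03,0],[-0.01,0,-0.03,0],[0,0,-0.02,0]]]' 0 20;  python3 - <<'E'
from h import *
s=readout.get_state();print(s["tcp_pos"],jaw(),s["gripper_width"],s["contact_force"],rot()[:,0])
E
```

```text
time_s: 10.8
tcp_pos: [0.463, 0.0465, 0.0509]
eef_rot: [-138.1, 88.8, 31.7]
contact_force: [0.4, -0.1, -0.6]
gripper_width: 0.0283
[0.46299411 0.04653288 0.05090547] 169.75915828229154 0.028279984479314454 [ 0.41057948 -0.12558593 -0.6400839 ] [ 0.01709623  0.01055518 -0.99979813]
time_s: 11.1
tcp_pos: [0.4626, 0.0465, 0.0505]
eef_rot: [-136.4, 88.8, 33.3]
contact_force: [-7.8, 6.2, 8.1]
gripper_width: 0.0115
[0.46255073 0.04645131 0.05047471] 169.65848104261363 0.01145533773120629 [-7.82703501  6.15498932  8.10223032] [ 0.0179829   0.01179671 -0.9997687 ]
```

```bash
python3 - <<'E'
import numpy as np
u=np.array([.985,-.174]);R=170.75
th=np.arange(0,105,7.0);ph=np.radians(th+5.4)
s=-R*np.cos(ph);z=R*np.sin(ph)
for i in range(1,len(th)): 
    d=(s[i]-s[i-1]);print(th[i],np.round([d*u[0]/40,d*u[1]/40,(z[i]-z[i-1])/40],3), "abs",np.round(np.r_[.4625+(s[i]-s[0])/1000*u[0],.0465+(s[i]-s[0])/1000*u[1],.0505+(z[i]-z[0])/1000],4))
E
```

```text
7.0 [ 0.079 -0.014  0.515] abs [0.4657 0.0459 0.0711]
14.0 [ 0.141 -0.025  0.501] abs [0.4713 0.0449 0.0911]
21.0 [ 0.2   -0.035  0.48 ] abs [0.4793 0.0435 0.1104]
28.0 [ 0.256 -0.045  0.452] abs [0.4895 0.0417 0.1284]
35.0 [ 0.308 -0.054  0.417] abs [0.5019 0.0395 0.1451]
42.0 [ 0.356 -0.063  0.376] abs [0.5161 0.037  0.1601]
49.0 [ 0.398 -0.07   0.329] abs [0.532  0.0342 0.1733]
56.0 [ 0.435 -0.077  0.277] abs [0.5494 0.0311 0.1843]
63.0 [ 0.465 -0.082  0.221] abs [0.568  0.0279 0.1932]
70.0 [ 0.488 -0.086  0.162] abs [0.5875 0.0244 0.1997]
77.0 [ 0.504 -0.089  0.1  ] abs [0.6077 0.0209 0.2037]
84.0 [ 0.512 -0.09   0.037] abs [0.6282 0.0172 0.2052]
91.0 [ 0.513 -0.091 -0.026] abs [0.6487 0.0136 0.2041]
98.0 [ 0.506 -0.089 -0.09 ] abs [0.6689 0.01   0.2005]
```

```bash
python3 -m handwheel '[[[0.08,-0.01,0.5,0],[0.14,-0.02,0.5,0],[0.2,-0.04,0.48,0]]]';  python3 - <<'E'
from h import *
s=readout.get_state();print(s["tcp_pos"],jaw(),s["gripper_width"],s["contact_force"],rot()[:,0])
E
```

```text
time_s: 11.4
tcp_pos: [0.4783, 0.0436, 0.1105]
eef_rot: [-133.0, 88.9, 36.6]
contact_force: [6.5, -0.1, -8.3]
gripper_width: 0.0112
[0.47826264 0.04358647 0.11045087] 169.65150769077454 0.011218798467215955 [ 6.52653648 -0.10060621 -8.30158949] [ 0.01571927  0.01168001 -0.99980822]
```

On the arc, with light forces.

```bash
python3 -m handwheel '[[[0.27,-0.05,0.45,0],[0.31,-0.05,0.42,0],[0.36,-0.06,0.38,0]]]';  python3 - <<'E'
from h import *
s=readout.get_state();print(s["tcp_pos"],jaw(),s["gripper_width"],s["contact_force"])
E
```

```text
time_s: 11.7
tcp_pos: [0.5149, 0.037, 0.1634]
eef_rot: [-127.7, 88.9, 42.0]
contact_force: [7.9, -2.1, -12.4]
gripper_width: 0.0113
[0.51491626 0.03695029 0.16340499] 169.62740580286274 0.01130279124678518 [  7.90985194  -2.0852433  -12.4193861 ]
```

```bash
python3 -m handwheel '[[[0.41,-0.07,0.28,0],[0.44,-0.08,0.26,0],[0.47,-0.08,0.21,0]]]';  python3 - <<'E'
from h import *
s=readout.get_state();print(s["tcp_pos"],jaw(),s["gripper_width"],s["contact_force"])
E
```

```text
time_s: 12.0
tcp_pos: [0.5653, 0.0275, 0.1975]
eef_rot: [-114.8, 88.9, 54.8]
contact_force: [0.5, 1.1, -5.5]
gripper_width: 0.0112
[0.56534112 0.02747008 0.19749399] 169.61723739272045 0.011150130076346753 [ 0.53133414  1.05565804 -5.47868191]
```

```bash
python3 -m handwheel '[[[0.5,-0.09,0.1,0],[0.5,-0.09,0.06,0],[0.51,-0.09,0.03,0]]]';  python3 - <<'E'
from h import *
s=readout.get_state();print(s["tcp_pos"],jaw(),s["gripper_width"],s["contact_force"])
E
```

```text
time_s: 12.3
tcp_pos: [0.6269, 0.0161, 0.2104]
eef_rot: [-117.7, 88.8, 52.0]
contact_force: [-0.2, 1.9, -5.0]
gripper_width: 0.0109
[0.62688259 0.01610711 0.21040385] 169.65664932047966 0.010928810086320679 [-0.21718735  1.89493199 -4.99443882]
```

```bash
python3 -m handwheel '[[[0.51,-0.09,-0.03,0],[0.5,-0.09,-0.1,0]]]';  python3 - <<'E'
from h import *
s=readout.get_state();print(s["tcp_pos"],jaw(),s["gripper_width"],s["contact_force"])
cv2.imwrite("pics/s1.png",vision.capture("side"))
E
```

```text
time_s: 12.5
tcp_pos: [0.6683, 0.0085, 0.2071]
eef_rot: [-117.5, 88.8, 52.1]
contact_force: [-0.8, 1.7, -1.4]
gripper_width: 0.0114
[0.66825474 0.0085023  0.20706706] 169.65389409831647 0.011375134531817745 [-0.7867987   1.70697859 -1.40917831]
```

View pics/s1.png

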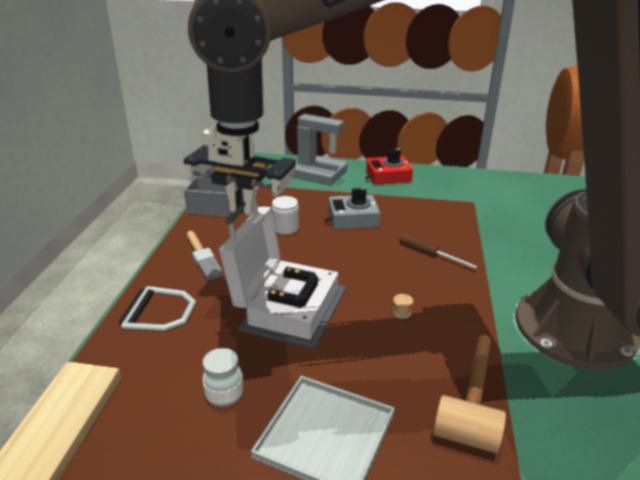

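The lid stands past vertical at about (250,260), with the black arch in the mould at (293,287). Releasing and going straight up.

```bash
python3 -m handwheel '[[[0,0,0,0],[0,0,0,0],[0,0,0.1,0],[0,0,0.3,0],[0,0,0.5,0],[-0.3,0,0.7,0],[-0.6,0.1,0.3,0],[-0.8,0.1,0,0]]]' 60 20;  python3 - <<'E'
from h import *
s=readout.get_state();print(s["tcp_pos"],jaw(),s["gripper_width"],s["contact_force"])
c=vision.get_calibration("wrist");cv2.imwrite("pics/w7.png",vision.capture("wrist"));np.save("w7.npy",c,allow_pickle=True);cv2.imwrite("pics/s2.png",vision.capture("side"))
E
```

```text
time_s: 13.35
tcp_pos: [0.6016, 0.0156, 0.2891]
eef_rot: [-124.0, 88.8, 45.6]
contact_force: [0.1, -0.2, -0.1]
gripper_width: 0.0593
[0.60155309 0.01556944 0.28912581] 169.63447209263168 0.05934424701677463 [ 0.10529993 -0.19863151 -0.11369247]
```

View pics/s2.png

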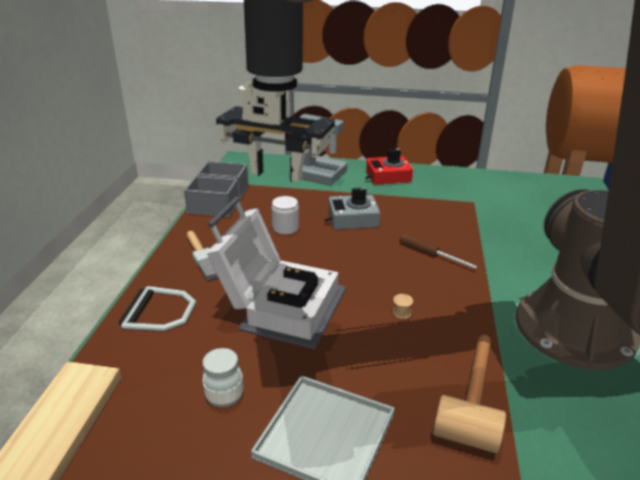

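View pics/w7.png

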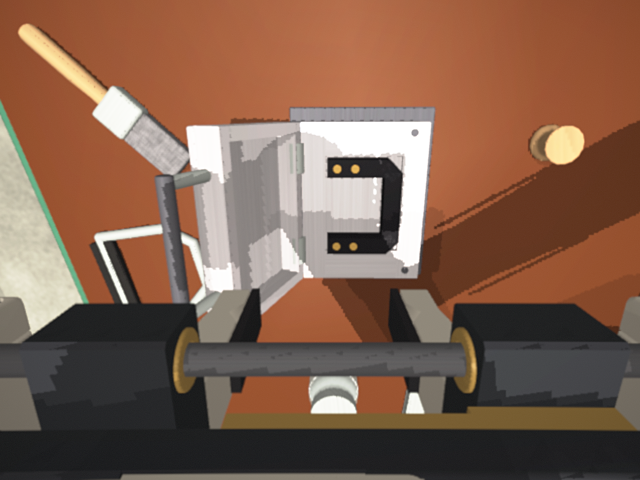

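The lid rests on its stop. The arch is at wrist (362,206), with its crown at column about 392. Measuring it in both views.

```bash
python3 - <<'E'
from h import *
np.set_printoptions(precision=4,suppress=True)
c=np.load("w7.npy",allow_pickle=True).item();im=cv2.imread("pics/w7.png")
crop(im,300,140,430,275,4.4,"pics/c8.png");s=cv2.imread("pics/s2.png");crop(s,250,250,350,330,7,"pics/c9.png")
m=((im.max(2)<70)).astype(np.uint8);m[:150]=0;m[262:]=0;m[:,:320]=0;m[:,412:]=0
cn=max(cv2.findContours(m,cv2.RETR_EXTERNAL,cv2.CHAIN_APPROX_NONE)[0],key=cv2.contourArea).reshape(-1,2)
W=onz(c,cn,.066)[:,:2]
r=cv2.minAreaRect((W*1000).astype(np.float32));print(r)
E
```

```text
((566.3721923828125, 29.978004455566406), (100.52606201171875, 73.95366668701172), 79.86022186279297)
```

View pics/c8.png

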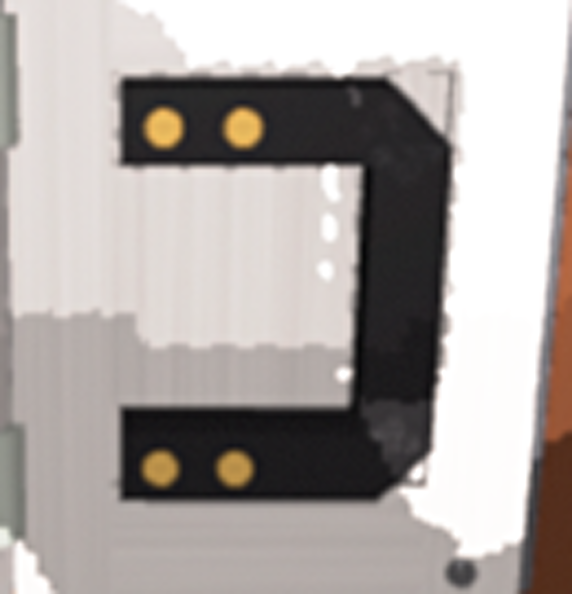

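View pics/c9.png

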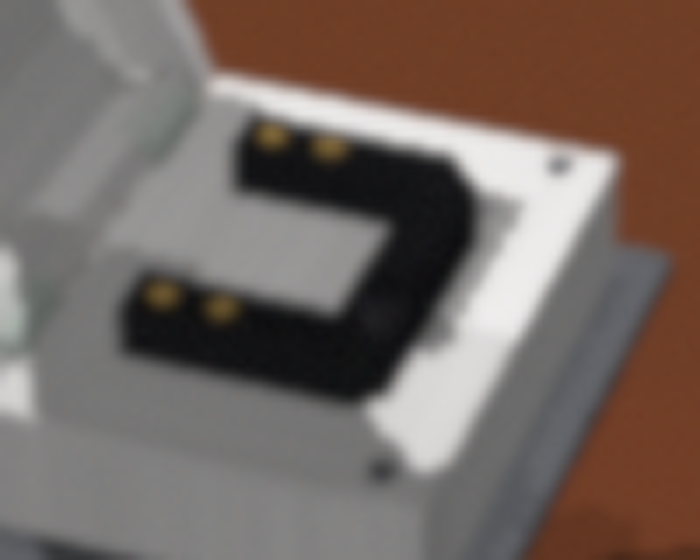

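```bash
python3 - <<'E'
from h import *
np.set_printoptions(precision=4,suppress=True)
c=np.load("w7.npy",allow_pickle=True).item();S=vision.get_calibration("side")
w=np.array([(163,128),(243,128),(160,468),(235,468)])/4.4+[300,140]-.4
s=np.array([(270,137),(328,148),(162,295),(222,308)])/7+[250,250]-.43
print(tri(c,w,S,s))
u=np.array([np.cos(np.radians(-10.1)),np.sin(np.radians(-10.1))])
C=np.array([.5664,.0300]);print("crown",C-.029*u,"u",u,"now",readout.get_state()["tcp_pos"],jaw())
E
```

```text
[[ 0.5879 -0.014   0.0658  0.0013]
 [ 0.5699 -0.0108  0.0661  0.0011]
 [ 0.6021  0.0665  0.0663  0.0006]
 [ 0.5843  0.0696  0.0664  0.0008]]
crown [0.5378 0.0351] u [ 0.9845 -0.1754] now [0.5987 0.0157 0.2899] 169.68444472763036
```

Arch tops at 0.066, as expected. Outline 100.5 x 74 mm, crown at (0.538,0.035). Moving above the crown.

```bash
python3 -m handwheel '[[[-0.5,0.15,-0.2,0],[-0.5,0.15,-0.6,0],[-0.4,0.1,-0.9,0],[-0.1,0.05,-0.9,0],[0,0,-0.8,0],[0,0,-0.4,0],[0,0,0,0]]]' 46 20;  python3 - <<'E'
from h import *
s=readout.get_state();print(s["tcp_pos"],jaw(),s["gripper_width"],s["contact_force"],rot()[:,0])
E
```

```text
time_s: 14.15
tcp_pos: [0.5359, 0.0351, 0.1444]
eef_rot: [-134.5, 87.9, 35.4]
contact_force: [0.5, 0.4, 0.2]
gripper_width: 0.0461
[0.53592146 0.03511482 0.14437859] 169.88476722662867 0.046111924359676794 [0.47299944 0.40029956 0.19034345] [ 0.02923463  0.02079658 -0.99935621]
```

```bash
python3 -m handwheel '[[[0.02,0,-0.6,0],[0.01,0,-0.6,0],[0,0,0,0]]]';  python3 - <<'E'
from h import *
s=readout.get_state();print(s["tcp_pos"],jaw(),s["gripper_width"],s["contact_force"],rot()[:,0])
c=vision.get_calibration("wrist");cv2.imwrite("pics/w8.png",vision.capture("wrist"))
E
```

```text
time_s: 14.45
tcp_pos: [0.5399, 0.0361, 0.1004]
eef_rot: [-137.8, 87.6, 32.2]
contact_force: [0.4, -0.0, 0.5]
gripper_width: 0.0458
[0.53991544 0.03605227 0.10044652] 169.96853792848506 0.0458237599678695 [ 0.38307596 -0.04921124  0.4799791 ] [ 0.0352702   0.02223619 -0.9991304 ]
```

View pics/w8.png

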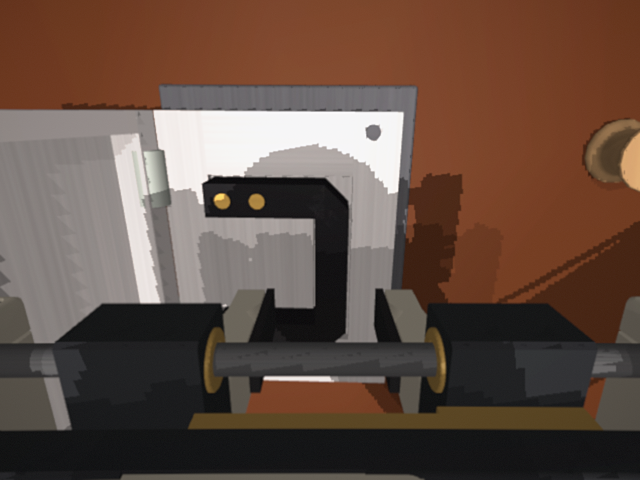

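Crown spans columns 315–349, between the pads at 273 and 377. Going down the last 45 mm.

```bash
python3 -m handwheel '[[[-0.08,-0.02,-0.5,0],[-0.04,-0.02,-0.4,0],[-0.03,0,-0.1,0]]]';  python3 - <<'E'
from h import *
s=readout.get_state();print(s["tcp_pos"],jaw(),s["gripper_width"],s["contact_force"],rot()[:,0])
E
```

```text
time_s: 14.8
tcp_pos: [0.54, 0.0363, 0.0688]
eef_rot: [-142.1, 86.9, 28.0]
contact_force: [0.9, 0.2, -0.2]
gripper_width: 0.046
[0.5399774  0.03627159 0.0688458 ] 170.08559978990073 0.04602370371987681 [ 0.93989158  0.23888466 -0.18754624] [ 0.04765993  0.02534437 -0.99854203]
```

```bash
python3 -m handwheel '[[[-0.06,-0.02,-0.25,0],[-0.03,-0.02,-0.12,0]]]';  python3 - <<'E'
from h import *
s=readout.get_state();print(s["tcp_pos"],jaw(),s["gripper_width"],s["contact_force"],rot()[:,0])
E
```

```text
time_s: 15.0
tcp_pos: [0.5383, 0.0354, 0.0565]
eef_rot: [-143.0, 86.6, 27.2]
contact_force: [0.3, 0.4, -1.0]
gripper_width: 0.0459
[0.53833699 0.03540454 0.05654877] 170.12181217056383 0.04588646444466396 [ 0.3042297   0.35211004 -0.96710454] [ 0.05206862  0.02672866 -0.99828575]
```

```bash
python3 -m handwheel '[[[-0.02,0,-0.07,0],[-0.02,0,-0.03,0],[-0.01,0,-0.02,0],[0,0,-0.02,0],[0,0,0,0]]]' 0 25;  python3 - <<'E'
from h import *
s=readout.get_state();print(s["tcp_pos"],jaw(),s["gripper_width"],s["contact_force"],rot()[:,0])
cv2.imwrite("pics/w9.png",vision.capture("wrist"))
E
```

```text
time_s: 15.5
tcp_pos: [0.5371, 0.0357, 0.052]
eef_rot: [-143.4, 86.5, 26.8]
contact_force: [0.4, -0.5, -0.7]
gripper_width: 0.0178
[0.53707088 0.03566577 0.05202515] 170.14411362096493 0.0177894116107606 [ 0.42189755 -0.45587181 -0.71829117] [ 0.05390148  0.02717813 -0.99817633]
```

View pics/w9.png

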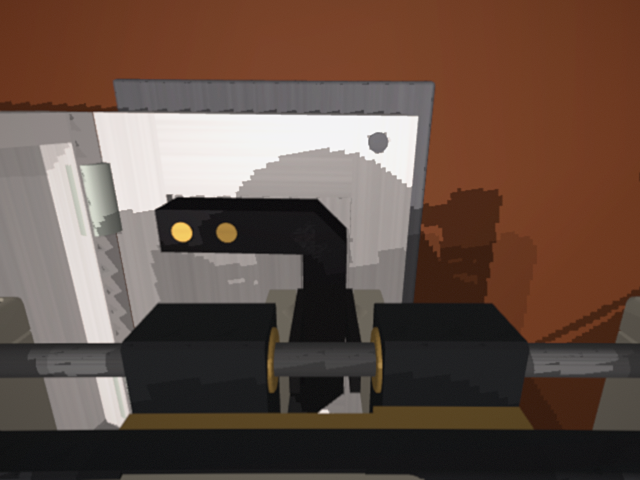

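Closed on 17.8 mm, which is the crown width. Now a slow lift.

```bash
python3 -m handwheel '[[[0,0,0.1,0],[0,0,0.2,0],[0,0,0.3,0],[0,0,0.3,0]]]' 0 35;  python3 - <<'E'
from h import *
s=readout.get_state();print(s["tcp_pos"],jaw(),s["gripper_width"],s["contact_force"],rot()[:,0])
cv2.imwrite("pics/w10.png",vision.capture("wrist"))
E
```

```text
time_s: 15.95
tcp_pos: [0.5354, 0.035, 0.0884]
eef_rot: [-142.9, 86.8, 27.3]
contact_force: [-0.1, -0.1, -0.7]
gripper_width: 0.0177
[0.53544741 0.03503985 0.08841623] 170.12581774916922 0.017746562150893395 [-0.08903265 -0.09031136 -0.74773552] [ 0.04964741  0.02560342 -0.99843858]
```

View pics/w10.png

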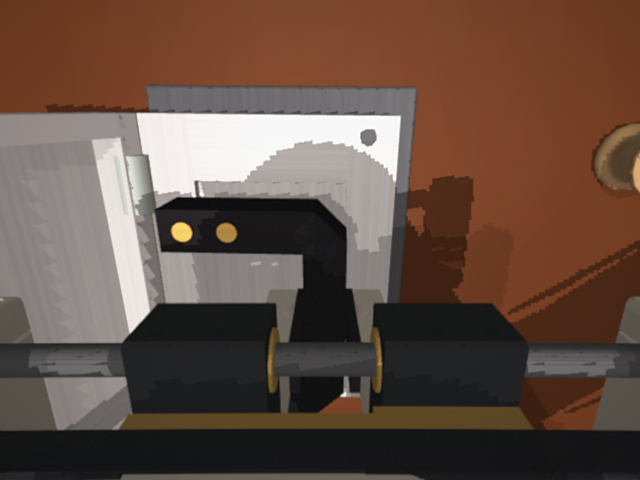

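The arch moved with the gripper and is clear of the recess. Locating the jar and tin for clearance before carrying.

```bash
python3 - <<'E'
from h import *
np.set_printoptions(precision=4,suppress=True)
T=vision.get_calibration("top")
print("jar cap",onz(T,[(130+230/4,190+50/4)],.08),"tin",onz(T,[(370,197)],.075))
S=vision.get_calibration("side")
print(tri(T,[(130+230/4,190+50/4)],S,[(220,361)]))
E
python3 -m handwheel '[[[0,0,0.5,0],[0,0,0.6,0],[0,0,0.6,0],[0,0,0.5,0],[-0.1,0,0,0],[0,0,0,0]]]'
```

```text
jar cap [[0.6375 0.2714 0.08  ]] tin [[ 0.6504 -0.2857  0.075 ]]
[[0.6404 0.2729 0.075  0.004 ]]
time_s: 16.6
tcp_pos: [0.5316, 0.0351, 0.1835]
eef_rot: [-143.1, 86.5, 27.1]
contact_force: [-0.1, 0.2, -0.8]
gripper_width: 0.0177
```

```bash
python3 -m handwheel '[[[-0.2,0.4,0,-0.1],[-0.3,0.7,0,-0.2],[-0.3,0.8,0,-0.2],[-0.3,0.8,0,-0.2],[-0.3,0.8,0,-0.2],[-0.3,0.8,0,-0.1],[-0.3,0.8,0,0],[-0.3,0.8,0,0]]]';  python3 - <<'E'
from h import *
s=readout.get_state();print(s["tcp_pos"],jaw(),s["gripper_width"],s["contact_force"],rot()[:,0])
E
```

```text
time_s: 17.4
tcp_pos: [0.4325, 0.2733, 0.1758]
eef_rot: [-145.3, 87.1, 19.2]
contact_force: [0.1, 0.8, -0.6]
gripper_width: 0.0174
[0.43249307 0.27329406 0.17582675] 164.47583228107584 0.017441937504819375 [ 0.11813567  0.77602375 -0.59836874] [ 0.04786346  0.01666252 -0.9987149 ]
```

```bash
python3 -m handwheel '[[[0,0.7,0,0],[0,0.5,0,0],[0,0.2,-0.3,0],[-0.05,0,-0.5,0],[-0.05,0,-0.6,0],[-0.05,0,-0.4,0],[0,0,0,0]]]';  python3 - <<'E'
from h import *
s=readout.get_state();print(s["tcp_pos"],jaw(),s["gripper_width"],s["contact_force"],rot()[:,0])
c=vision.get_calibration("wrist");cv2.imwrite("pics/w11.png",vision.capture("wrist"));np.save("w11.npy",c,allow_pickle=True);cv2.imwrite("pics/t2.png",vision.capture("top"));cv2.imwrite("pics/s3.png",vision.capture("side"))
E
```

```text
time_s: 18.1
tcp_pos: [0.4228, 0.3312, 0.0939]
eef_rot: [-150.9, 87.5, 13.8]
contact_force: [-0.6, -0.2, -1.4]
gripper_width: 0.0179
[0.42284126 0.33117171 0.09393793] 164.6297959830596 0.017856861801924067 [-0.6338075  -0.24815225 -1.4198314 ] [ 0.04214322  0.0103259  -0.99905822]
```

View pics/w11.png

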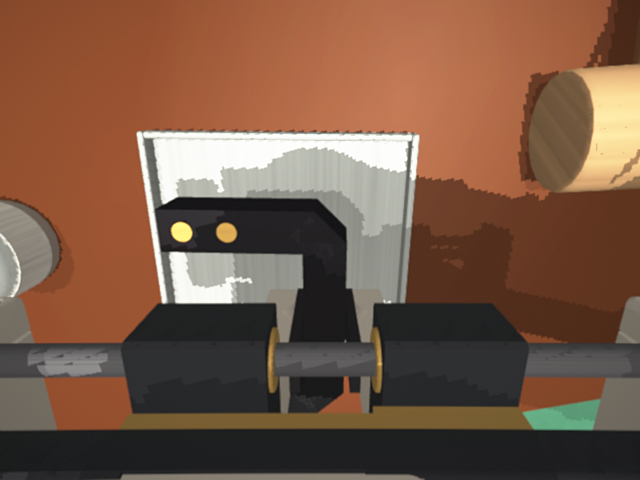

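View pics/s3.png

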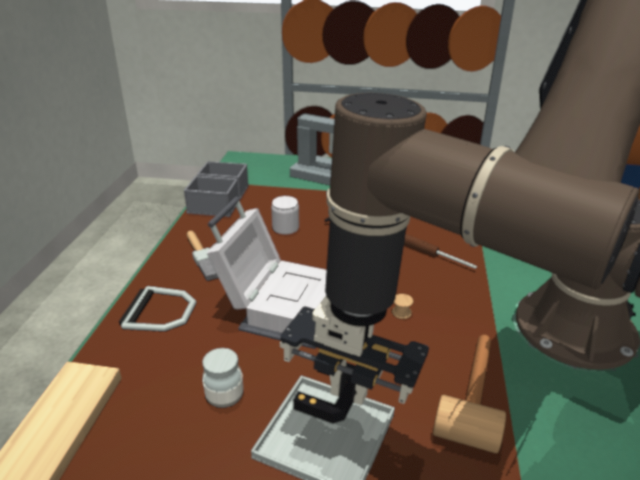

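The arch is held above the tray, whose rim corners show at wrist (140,132) and (417,133). I cross-check the tray with the top view.

```bash
python3 - <<'E'
from h import *
np.set_printoptions(precision=4,suppress=True)
c=np.load("w11.npy",allow_pickle=True).item();T=vision.get_calibration("top")
w=np.array([(139,132),(418,132.)])
tt=np.array([(303,220),(243,430)])/4+[130,190]-.375
print(onz(c,w,.018)); print(tri(c,w,T,tt))
# floor corners inside
print("inner floor corner",onz(c,[(155,137),(405,138)],.005))
# gold dot on arch (tip leg far): position now at given height ; TCP
E
```

```text
[[0.5147 0.23   0.018 ]
 [0.3539 0.2736 0.018 ]]
[[0.5163 0.2288 0.0135 0.0021]
 [0.3523 0.274  0.0067 0.0017]]
inner floor corner [[0.5128 0.2344 0.005 ]
 [0.36   0.2763 0.005 ]]
```

```bash
python3 -m handwheel '[[[0.1,0.15,-0.3,0],[0.05,0.1,-0.5,0],[0,0,-0.5,0],[0,0,-0.2,0],[0,0,0,0]]]';  python3 - <<'E'
from h import *
s=readout.get_state();print(s["tcp_pos"],jaw(),s["gripper_width"],s["contact_force"],rot()[:,0])
E
```

```text
time_s: 18.75
tcp_pos: [0.4343, 0.3474, 0.038]
eef_rot: [-140.7, 86.8, 24.0]
contact_force: [-0.5, -0.1, -1.2]
gripper_width: 0.0178
[0.43429051 0.34741607 0.03802455] 164.6219715552153 0.017804690305228472 [-0.47743113 -0.07679901 -1.22531541] [ 0.05116838  0.0227769  -0.99843027]
```

```bash
python3 -m handwheel '[[[-0.12,-0.15,-0.2,0],[-0.06,-0.08,-0.15,0],[-0.03,-0.03,-0.1,0]]]';  python3 - <<'E'
from h import *
s=readout.get_state();print(s["tcp_pos"],jaw(),s["gripper_width"],s["contact_force"],rot()[:,0])
E
```

```text
time_s: 19.05
tcp_pos: [0.4263, 0.3376, 0.0207]
eef_rot: [-138.9, 86.6, 25.7]
contact_force: [-0.3, -0.1, -0.8]
gripper_width: 0.0179
[0.4263297  0.33756881 0.02070962] 164.62161963593238 0.01786034455550055 [-0.26955756 -0.06082354 -0.81379222] [ 0.05314366  0.02562404 -0.99825806]
```

```bash
python3 -m handwheel '[[[-0.02,-0.02,-0.08,0],[-0.01,-0.01,-0.06,0]]]';  python3 -m handwheel '[[[-0.02,-0.01,-0.06,0]]]'; python3 -m handwheel '[[[-0.02,-0.01,-0.06,0]]]'; python3 -m handwheel '[[[-0.02,-0.01,-0.06,0]]]'
```

```text
time_s: 19.25
tcp_pos: [0.4249, 0.3362, 0.0151]
eef_rot: [-138.6, 86.6, 26.1]
contact_force: [0.2, 0.3, -1.6]
gripper_width: 0.0178
time_s: 19.35
tcp_pos: [0.4242, 0.3359, 0.0127]
eef_rot: [-138.4, 86.6, 26.3]
contact_force: [-0.6, -0.1, -2.0]
gripper_width: 0.0177
time_s: 19.45
tcp_pos: [0.424, 0.336, 0.0118]
eef_rot: [-138.5, 86.5, 26.2]
contact_force: [-8.9, -7.9, 40.8]
gripper_width: 0.0182
time_s: 19.55
tcp_pos: [0.424, 0.336, 0.0117]
eef_rot: [-138.8, 86.4, 26.0]
contact_force: [-8.6, -8.4, 38.0]
gripper_width: 0.0174
```

Touched down at TCP z 0.0118, against 0.013 expected. I ease off and open gently.

```bash
python3 -m handwheel '[[[0.01,0.01,0.03,0]]]'; python3 -m handwheel '[[[0,0,0,0],[0,0,0,0],[0,0,0,0]]]' 34 20; python3 - <<'E'
from h import *
s=readout.get_state();print(s["tcp_pos"],jaw(),s["gripper_width"],s["contact_force"])
cv2.imwrite("pics/w12.png",vision.capture("wrist"))
E
```

```text
time_s: 19.65
tcp_pos: [0.4246, 0.3366, 0.0138]
eef_rot: [-138.4, 86.3, 26.4]
contact_force: [0.3, -0.4, -0.7]
gripper_width: 0.0177
time_s: 19.95
tcp_pos: [0.4251, 0.3376, 0.0145]
eef_rot: [-137.4, 86.2, 27.5]
contact_force: [-0.0, 0.3, -0.1]
gripper_width: 0.0327
[0.425137   0.3375591  0.01451074] 164.78756114349503 0.03270734930371972 [-0.04626595  0.31763804 -0.11636244]
```

View pics/w12.png

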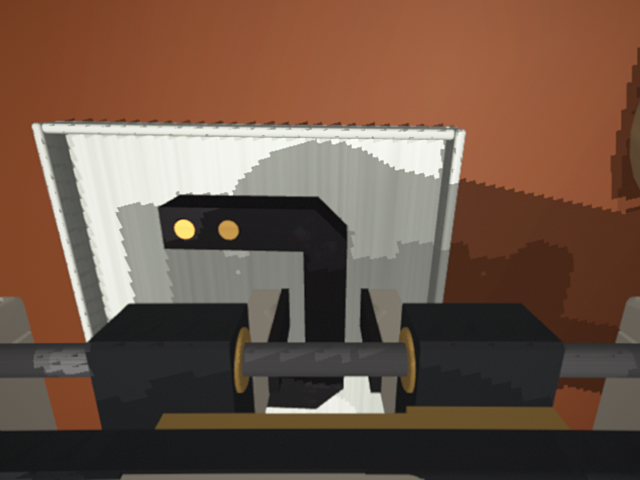

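Released; the fingers are clear on both sides. Raising.

```bash
python3 -m handwheel '[[[-0.01,-0.02,0.15,0],[-0.01,-0.01,0.3,0],[0,0,0.4,0],[0,0,0.7,0],[0,0,0.8,0],[0,0,0.9,0],[0,0,0.9,0],[-0.2,-0.2,0.6,0]]]' 40;python3 -m handwheel '[[[-0.2,0,0.8,0],[-0.2,0,0.5,0],[0,0,0,0],[0,0,0,0]]]'; python3 - <<'E'
from h import *
np.set_printoptions(precision=4,suppress=True)
s=readout.get_state();print(s["tcp_pos"],jaw(),s["gripper_width"],s["contact_force"])
c=vision.get_calibration("wrist");cv2.imwrite("pics/w13.png",vision.capture("wrist"));np.save("w13.npy",c,allow_pickle=True);cv2.imwrite("pics/s4.png",vision.capture("side"));cv2.imwrite("pics/t4.png",vision.capture("top"))
E
```

```text
time_s: 20.8
tcp_pos: [0.4138, 0.3242, 0.2082]
eef_rot: [-143.4, 86.7, 21.5]
contact_force: [-0.1, -0.5, -0.1]
gripper_width: 0.0397
time_s: 21.2
tcp_pos: [0.397, 0.3237, 0.2678]
eef_rot: [-138.7, 86.4, 26.2]
contact_force: [0.3, 0.3, -0.7]
gripper_width: 0.0398
[0.397  0.3237 0.2678] 164.78164927745757 0.03983518960434401 [ 0.3372  0.2961 -0.7267]
```

View pics/w13.png

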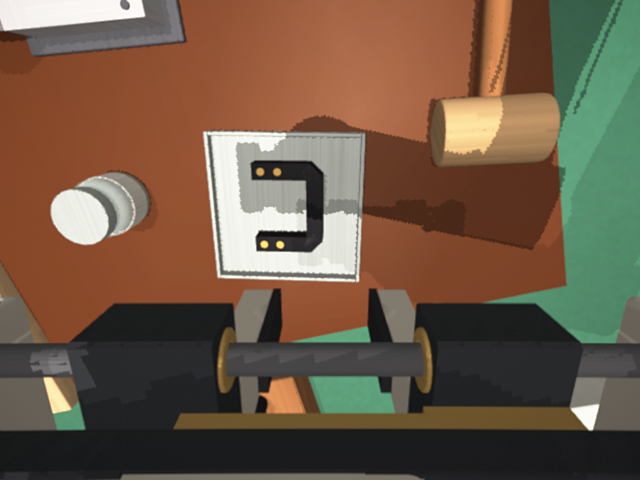

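View pics/s4.png

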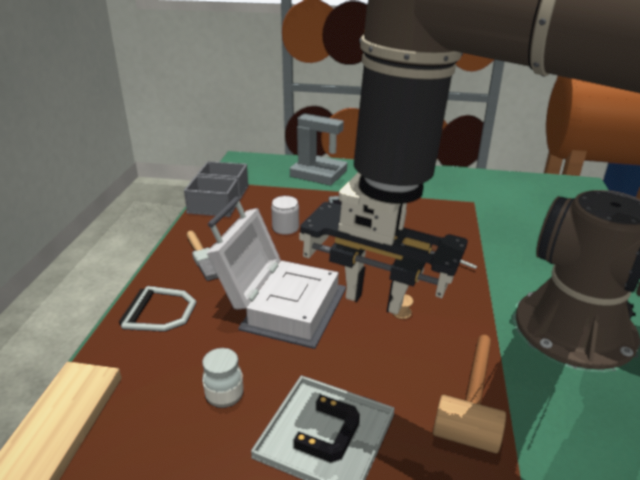

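View pics/t4.png

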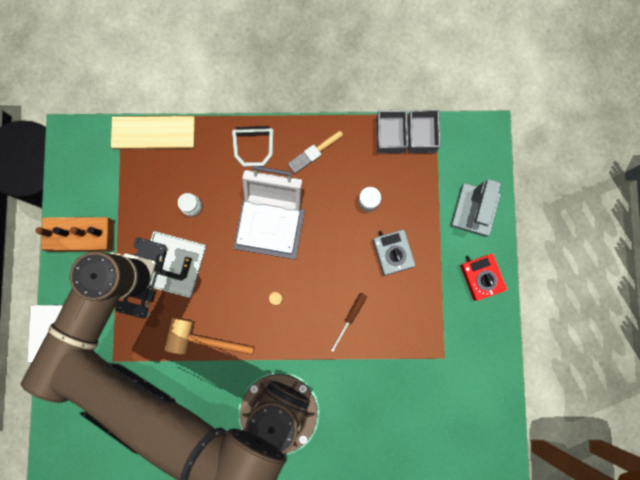

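The arch lies at wrist (290,207) inside the tray, which spans (205..365, 132..280). The dots are up, the lid is open, and jar and tin are unmoved. A numeric check follows.

```bash
python3 - <<'E'
from h import *
np.set_printoptions(precision=4,suppress=True)
c=np.load("w13.npy",allow_pickle=True).item();S=vision.get_calibration("side");im=cv2.imread("pics/w13.png");s=cv2.imread("pics/s4.png")
m=(im.max(2)<75).astype(np.uint8);m[:155]=0;m[256:]=0;m[:,:248]=0;m[:,330:]=0
cn=max(cv2.findContours(m,cv2.RETR_EXTERNAL,cv2.CHAIN_APPROX_NONE)[0],key=cv2.contourArea).reshape(-1,2)
print(cv2.minAreaRect((onz(c,cn,.027)[:,:2]*1000).astype(np.float32)))
t=onz(c,[(205,133),(365,134),(359,281),(218,279)],.018);print("tray",t.mean(0))
def dots(im,x0,y0,x1,y1):
    h=cv2.cvtColor(im,cv2.COLOR_BGR2HSV);mm=cv2.inRange(h,(12,110,110),(35,255,255));k=np.zeros_like(mm);k[y0:y1,x0:x1]=mm[y0:y1,x0:x1]
    n,l,st,ce=cv2.connectedComponentsWithStats(k);return ce[1:][st[1:,4]>3]
a=dots(im,248,155,330,256);b=dots(s,290,385,360,470);print(a,b)
if len(a)==len(b)==4:
    o=lambda p:np.array(sorted(sorted(p.tolist(),key=lambda q:q[1])[:2])+sorted(sorted(p.tolist(),key=lambda q:q[1])[2:]))
    print(tri(c,o(a),S,o(b)))
E
```

```text
((452.1522521972656, 328.70941162109375), (100.84208679199219, 74.80953979492188), 75.06432342529297)
tray [0.4573 0.3348 0.018 ]
[[259.6727 171.4364]
 [276.6111 171.6111]
 [263.9    243.95  ]
 [279.75   244.4   ]] [[322.8    399.    ]
 [333.     402.5   ]
 [300.8438 436.625 ]
 [311.5862 440.7241]]
[[0.4699 0.2833 0.027  0.0007]
 [0.4525 0.288  0.0271 0.0006]
 [0.4914 0.3621 0.0275 0.001 ]
 [0.474  0.367  0.0276 0.001 ]]
```

The arch top is 0.027 at all four dots (expected 0.027), so it is flat. Its centre is about 8 mm from the tray's centre. Handing in.

```bash
python3 -c "
from plant import close_job
print(close_job())"
```

```text
the job is handed in; nothing more can be done
None
```

I did the whole job in about 21 s of the 72 s allowed and handed it in; the hand-in reports no verdict. I turned the knob to its off stop, swung the lid over onto its back stop and let it go. I then lifted the arch out by its crown and set it down in the tray.

- **Knob:** after I let go, its pointer stood at 196.2°, against 196.8° for off. I did not measure it again at the end, and nothing touched it after that.
- **Lid:** in the final side and top pictures it is open on its back stop; I judged this by eye and did not measure the angle.
- **Arch:** it lies flat and the same way up. All four gold dots on its top read 27.0–27.6 mm above the bench; 27 mm was expected. Its centre is about 8 mm from the tray's centre (40 mm allowed), and the fingers are clear of it.
- **Jar and tin:** they look unmoved in the final pictures.

**What did not go cleanly:**
- The first touch of the arch on the tray floor pressed with about 41 N at the wrist. That was through the held arch, not the gripper's body, and I eased off before opening the fingers.
- The tool drifted to a tilt of about 3–4° during the moves, which did not affect how flat the arch lies.
- The tray's rim height, measured from the top and wrist views, came out at 7–14 mm against the 18 mm given, because those two views lie too close in angle for good height.

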